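# Weigh out the rusted spring caps

## Task

Only weight tells which of the sealed stainless spring caps have lost their spring to rust: put the brass check weight on one pan of the balance, try the caps against it on the other pan, and set every cap that is heavier than the brass weight in the red tin and every lighter one in the grey scrap tray, each resting on the bottom and none on top of another (a cap within a few percent of the weight may go in either). When all are sorted, put the brass weight back on its rubber pad and close the tin's lid fully. Leave the black bonnet, the copper elbow and the yellow knob where they are.

Things in the scene. Friction and masses are not known exactly. Their poses are not given: they have to be found in the camera images.
- cap1_c (a point): stainless spring cap: hexagonal foot 36 mm across flats (42 mm across corners) and 8 mm tall, above it a smooth round barrel 26 mm in diameter and 28 mm tall; 36 mm tall in all. All caps look alike; each weighs somewhere between 80 and 230 g. The point is on its axis, half-way up (18 mm above the underside); its z axis points up out of the barrel end. May be absent
- cap2_c (a point): stainless spring cap: hexagonal foot 36 mm across flats (42 mm across corners) and 8 mm tall, above it a smooth round barrel 26 mm in diameter and 28 mm tall; 36 mm tall in all. All caps look alike; each weighs somewhere between 80 and 230 g. The point is on its axis, half-way up (18 mm above the underside); its z axis points up out of the barrel end. May be absent
- cap3_c (a point): stainless spring cap: hexagonal foot 36 mm across flats (42 mm across corners) and 8 mm tall, above it a smooth round barrel 26 mm in diameter and 28 mm tall; 36 mm tall in all. All caps look alike; each weighs somewhere between 80 and 230 g. The point is on its axis, half-way up (18 mm above the underside); its z axis points up out of the barrel end. May be absent
- cap4_c (a point): stainless spring cap: hexagonal foot 36 mm across flats (42 mm across corners) and 8 mm tall, above it a smooth round barrel 26 mm in diameter and 28 mm tall; 36 mm tall in all. All caps look alike; each weighs somewhere between 80 and 230 g. The point is on its axis, half-way up (18 mm above the underside); its z axis points up out of the barrel end. May be absent
- cap1: the same spring cap as cap1_c; origin at the centre of the underside of its foot
- cap2: the same spring cap as cap2_c; origin at the centre of the underside of its foot
- cap3: the same spring cap as cap3_c; origin at the centre of the underside of its foot
- cap4: the same spring cap as cap4_c; origin at the centre of the underside of its foot
- weight_c (a point): brass check weight of 150 g, the same shape and size as a spring cap but brass yellow: hexagonal foot 36 mm across flats and 8 mm tall, round barrel 26 mm in diameter, 36 mm tall in all. The point is on its axis half-way up (18 mm above its underside); z points up out of the barrel end
- weight: the same brass weight; origin at the centre of its underside
- pad_top (a point): centre of the top of the fixed round black rubber pad (60 mm diameter, 4 mm thick) on which the brass weight stands at the start
- beam (a joint): tilt of the balance's beam in rad: 0 level, stops at -0.18 and +0.18, positive when the left (+y) pan is up and the right pan down. Empty, it is level. The pans stay level as it rocks, so where on a pan a part stands does not matter. Damped: the heavier side sinks in 0.3 to 5 s; a 5 percent difference takes it to a stop
- balance: the green housing of the balance, fixed to the table: 88 mm (its x) by 300 mm (its y), 40 mm tall, 76 mm at the middle, where the beam pivots; origin at the centre of its underside
- pan_left_floor (a point): centre of the inner floor of the left (+y) pan, a square brass tray 96 mm wide with 4 mm walls standing 10 mm above its floor. The pans are 100 mm either side of the pivot; a floor is 86 mm above the table when level and goes 18 mm up or down with the beam
- pan_right_floor (a point): centre of the inner floor of the right (-y) pan, which is like the left one
- pan_left: the left pan; origin on its pivot, 18 mm below its floor
- pan_right: the right pan; origin on its pivot, 18 mm below its floor
- tin: red tin box, fixed to the table, open on top: 140 mm (its x) by 180 mm (its y) by 60 mm tall, 4 mm walls and floor; origin at the centre of its underside. Its lid hinges on the top of its +x wall, the far one
- lid (a joint): angle of the tin's lid in rad: 0 shut flat on the rim, about 1.75 at the start (leaning back past upright), at most 1.95. A stiff hinge (0.15 N m) keeps it where it is left; 1 to 3 N at its edge moves it. A red plate 140 mm by 180 mm, 6 mm thick, without a handle: push it over from behind, then press it down
- lid_hinge (a point): the middle of the lid's hinge line, 60.5 mm above the table over the tin's +x wall; when shut the lid runs 140 mm from here towards the tin's -x side
- tray: grey plastic scrap tray, fixed to the table, open on top: 140 mm (its x) by 180 mm (its y) by 30 mm tall, 4 mm walls and floor; origin at the centre of its underside
- bonnet: bystander: black valve bonnet, a 54 mm wide, 40 mm tall round cap; origin under its centre
- elbow: bystander: copper elbow fitting lying flat, two legs of 46 mm at a right angle, 27 mm thick; origin under its corner
- yknob: bystander: yellow plastic flow-control knob, 42 mm wide, 28 mm tall; origin under its centre
Not all that is in view belongs to the job. Leave any green look-alike of the cap3 alone.

How it is judged:
On the way, in this order (a step that is already met when the one before it is completed fails the run):
1. the brass weight stands released on one pan of the balance (((horizontal distance between weight_c and pan_left_floor below 0.05 m and distance between weight_c and pan_left_floor below 0.055 m and contact force between weight and the fingers below 0.05 N and contact force between weight and pan_left above 0.3 N) or (horizontal distance between weight_c and pan_right_floor below 0.05 m and distance between weight_c and pan_right_floor below 0.055 m and contact force between weight and the fingers below 0.05 N and contact force between weight and pan_right above 0.3 N))), for 0.2 s.
2. with the brass weight on one pan, a spring cap stands released on the other ((((horizontal distance between weight_c and pan_left_floor below 0.05 m and distance between weight_c and pan_left_floor below 0.055 m and contact force between weight and the fingers below 0.05 N and contact force between weight and pan_left above 0.3 N) and ((horizontal distance between cap1_c and pan_right_floor below 0.05 m and distance between cap1_c and pan_right_floor below 0.055 m and contact force between cap1 and the fingers below 0.05 N and contact force between cap1 and pan_right above 0.3 N) or (horizontal distance between cap2_c and pan_right_floor below 0.05 m and distance between cap2_c and pan_right_floor below 0.055 m and contact force between cap2 and the fingers below 0.05 N and contact force between cap2 and pan_right above 0.3 N) or (horizontal distance between cap3_c and pan_right_floor below 0.05 m and distance between cap3_c and pan_right_floor below 0.055 m and contact force between cap3 and the fingers below 0.05 N and contact force between cap3 and pan_right above 0.3 N) or (horizontal distance between cap4_c and pan_right_floor below 0.05 m and distance between cap4_c and pan_right_floor below 0.055 m and contact force between cap4 and the fingers below 0.05 N and contact force between cap4 and pan_right above 0.3 N))) or ((horizontal distance between weight_c and pan_right_floor below 0.05 m and distance between weight_c and pan_right_floor below 0.055 m and contact force between weight and the fingers below 0.05 N and contact force between weight and pan_right above 0.3 N) and ((horizontal distance between cap1_c and pan_left_floor below 0.05 m and distance between cap1_c and pan_left_floor below 0.055 m and contact force between cap1 and the fingers below 0.05 N and contact force between cap1 and pan_left above 0.3 N) or (horizontal distance between cap2_c and pan_left_floor below 0.05 m and distance between cap2_c and pan_left_floor below 0.055 m and contact force between cap2 and the fingers below 0.05 N and contact force between cap2 and pan_left above 0.3 N) or (horizontal distance between cap3_c and pan_left_floor below 0.05 m and distance between cap3_c and pan_left_floor below 0.055 m and contact force between cap3 and the fingers below 0.05 N and contact force between cap3 and pan_left above 0.3 N) or (horizontal distance between cap4_c and pan_left_floor below 0.05 m and distance between cap4_c and pan_left_floor below 0.055 m and contact force between cap4 and the fingers below 0.05 N and contact force between cap4 and pan_left above 0.3 N))))), for 0.3 s.
3. every cap rests sorted in the tin or the tray while the lid is still open (((x of cap1_c in the frame of tin between -0.07 and 0.07 m and y of cap1_c in the frame of tin between -0.09 and 0.09 m and z of cap1_c in the frame of tin below 0.045 m and (contact force between cap1 and tin above 1.339 N or linear speed of cap1 above 0.005 m/s)) or (x of cap1_c in the frame of tray between -0.07 and 0.07 m and y of cap1_c in the frame of tray between -0.09 and 0.09 m and z of cap1_c in the frame of tray below 0.045 m and (contact force between cap1 and tray between 0.3 and 1.604 N or linear speed of cap1 above 0.005 m/s))) and ((x of cap2_c in the frame of tin between -0.07 and 0.07 m and y of cap2_c in the frame of tin between -0.09 and 0.09 m and z of cap2_c in the frame of tin below 0.045 m and (contact force between cap2 and tin above 1.339 N or linear speed of cap2 above 0.005 m/s)) or (x of cap2_c in the frame of tray between -0.07 and 0.07 m and y of cap2_c in the frame of tray between -0.09 and 0.09 m and z of cap2_c in the frame of tray below 0.045 m and (contact force between cap2 and tray between 0.3 and 1.604 N or linear speed of cap2 above 0.005 m/s))) and ((x of cap3_c in the frame of tin between -0.07 and 0.07 m and y of cap3_c in the frame of tin between -0.09 and 0.09 m and z of cap3_c in the frame of tin below 0.045 m and (contact force between cap3 and tin above 1.339 N or linear speed of cap3 above 0.005 m/s)) or (x of cap3_c in the frame of tray between -0.07 and 0.07 m and y of cap3_c in the frame of tray between -0.09 and 0.09 m and z of cap3_c in the frame of tray below 0.045 m and (contact force between cap3 and tray between 0.3 and 1.604 N or linear speed of cap3 above 0.005 m/s))) and ((x of cap4_c in the frame of tin between -0.07 and 0.07 m and y of cap4_c in the frame of tin between -0.09 and 0.09 m and z of cap4_c in the frame of tin below 0.045 m and (contact force between cap4 and tin above 1.339 N or linear speed of cap4 above 0.005 m/s)) or (x of cap4_c in the frame of tray between -0.07 and 0.07 m and y of cap4_c in the frame of tray between -0.09 and 0.09 m and z of cap4_c in the frame of tray below 0.045 m and (contact force between cap4 and tray between 0.3 and 1.604 N or linear speed of cap4 above 0.005 m/s))) and value of joint lid above 0.3 rad), for 0.2 s.
4. the lid is shut (value of joint lid below 0.05 rad), for 0.2 s.
At the end, for the whole second after the job is handed in: each spring cap heavier than the 150 g brass weight rests on the tin's floor, each lighter one on the tray's floor, none stacked (within 9 percent either is right); the weight is at rest within 25 mm of its rubber pad's centre; the lid is shut to within 0.05 rad (((x of cap1_c in the frame of tin between -0.07 and 0.07 m and y of cap1_c in the frame of tin between -0.09 and 0.09 m and z of cap1_c in the frame of tin below 0.045 m and (contact force between cap1 and tin above 1.339 N or linear speed of cap1 above 0.005 m/s)) or (x of cap1_c in the frame of tray between -0.07 and 0.07 m and y of cap1_c in the frame of tray between -0.09 and 0.09 m and z of cap1_c in the frame of tray below 0.045 m and (contact force between cap1 and tray between 0.3 and 1.604 N or linear speed of cap1 above 0.005 m/s))) and ((x of cap2_c in the frame of tin between -0.07 and 0.07 m and y of cap2_c in the frame of tin between -0.09 and 0.09 m and z of cap2_c in the frame of tin below 0.045 m and (contact force between cap2 and tin above 1.339 N or linear speed of cap2 above 0.005 m/s)) or (x of cap2_c in the frame of tray between -0.07 and 0.07 m and y of cap2_c in the frame of tray between -0.09 and 0.09 m and z of cap2_c in the frame of tray below 0.045 m and (contact force between cap2 and tray between 0.3 and 1.604 N or linear speed of cap2 above 0.005 m/s))) and ((x of cap3_c in the frame of tin between -0.07 and 0.07 m and y of cap3_c in the frame of tin between -0.09 and 0.09 m and z of cap3_c in the frame of tin below 0.045 m and (contact force between cap3 and tin above 1.339 N or linear speed of cap3 above 0.005 m/s)) or (x of cap3_c in the frame of tray between -0.07 and 0.07 m and y of cap3_c in the frame of tray between -0.09 and 0.09 m and z of cap3_c in the frame of tray below 0.045 m and (contact force between cap3 and tray between 0.3 and 1.604 N or linear speed of cap3 above 0.005 m/s))) and ((x of cap4_c in the frame of tin between -0.07 and 0.07 m and y of cap4_c in the frame of tin between -0.09 and 0.09 m and z of cap4_c in the frame of tin below 0.045 m and (contact force between cap4 and tin above 1.339 N or linear speed of cap4 above 0.005 m/s)) or (x of cap4_c in the frame of tray between -0.07 and 0.07 m and y of cap4_c in the frame of tray between -0.09 and 0.09 m and z of cap4_c in the frame of tray below 0.045 m and (contact force between cap4 and tray between 0.3 and 1.604 N or linear speed of cap4 above 0.005 m/s))) and value of joint lid below 0.05 rad and horizontal distance between weight_c and pad_top below 0.025 m and distance between weight_c and pad_top below 0.032 m and linear speed of weight below 0.02 m/s); the robot touches nothing.
It fails at once if the black bonnet is pushed more than 4 cm from its place (distance of bonnet from where it was at the start of the episode above 0.04 m).
It fails at once if the copper elbow is pushed more than 4 cm from its place (distance of elbow from where it was at the start of the episode above 0.04 m).
It fails at once if the yellow knob is pushed more than 4 cm from its place (distance of yknob from where it was at the start of the episode above 0.04 m).
Of cap1, cap2, cap3, cap4 only 3 to 4 are there at a start; the rules pass over those that are not, and their reading is None.
At some moment in a run one of cap1, cap2, cap3, cap4 may be knocked a few centimetres aside while the robot is not near it.
Once in a run the grip may slacken for a moment while it holds something.
It also fails if it takes over 210 s, if anything falls off the work surface, if the arm or the gripper's body presses on something with over 40 N, if the wrist force passes 120 N, or if a joint passes its speed limit or range.

## Robot

A 6-joint arm with a two-finger parallel gripper is mounted at the origin on the work surface. World frame = base frame: x ahead of the robot, y to its left, z up, the work surface at z = 0. Lengths are in m, angles in rad, forces in N, time in s.
With the tool pointing down it reaches from about 0.35 to 0.775 m from the base axis. Payload 5.5 kg.
Tool frame: the origin (TCP) lies at the very end of the fingers, on their centre line; the grasp point (between the pads) lies 19 mm behind it; z points along the fingers, y is the line along which they close (so a half turn about z gives the same grasp; the last joint's range is limited). The gripper opens to 85 mm and grips with 20 to 120 N. Pads are 22 mm wide; open, the fingers measure 114 mm over their backs; the gripper's body (76 mm by 85 mm) begins 54 mm behind the grasp point. The pads swing forward as they close: fully open they stand 13 mm farther back than shut.
Start: joints at [1.101, 0.313, 0.046, 1.304, 0, 1.431], TCP at [0.186, 0.544, 0.231] pointing down, gripper open.
Joint ranges: [-2.76, 2.76], [-0.86, 1.69], [-1.03, 1.26], [-2.2, 2.34], [-1.47, 1.5], [-3.14, 3.14]. Speed limits (rad/s): [2.57, 2.57, 3.14, 3.14, 3.14, 3.14].

## Interface

Orientations are given as a unit quaternion [w, x, y, z].
In Python, from workcell import env, cams, ticket, spotter gives the robot as it stands.
- The arm moves only by the tool jog_arm, never from a script. Its argument "increments" is a list that holds one entry, the list of rows, each a list of 7 numbers: the shift along the tool's x, y, z in units of 0.25 m (1.0 is 0.25 m), then the turn, a rotation vector about the tool's x, y, z in units of 180 degrees (1.0 is 180 degrees), then the closure in counts, from 0 (fully open) to 255 (shut). A call has 1 to 20 rows; each row shifts and turns the commanded pose from where the row before left it, along the tool's axes as they then stand; what a row does not reach is not made up. A row lasts 1/10 s, in which the tool goes at most 50 mm and 8.59 degrees, less where a joint would pass 70% of its speed; a pose out of reach is approached as far as the arm can. A call with a number of a shift or a turn outside -1 to 1 is refused whole. A call with a gripper value outside its range is refused whole. The fingers move at their own pace and stop on an object; "force" is the grip in N (left out, the last holds). Time passes only in rows, so rows that do not move let the fingers close. It gives the time, the measured TCP pose, the force, the opening and the grip force at its end, in the units of the state.
- env.get_state(): the state, without advancing time (a new reading comes with each control period).
- cams.read_camera(name): name is "scene" or "top"; returns a dict with "pixels" (420x560x3 uint8, red, green, blue), "fx", "fy", "cx", "cy" (pixels), "xyz" and "attitude" of the camera in the world. Camera axes: x right, y down, z forward; pixel columns grow to the right and rows downward; lengths in m; the calibration is good to about 2 mm. A picture is of the moment at which its call begins. There is no depth.
- ticket.hand_in(): hands the job in; it is judged then, once.
Trained networks look in the newest picture that a camera, given by its name, has taken for a name from the list of things; names that differ only in an ending like _2 or _b are one class to them, and where a whole thing is asked for, a point or a joint stands for the part that bears it (a point fixed in the world has none). Each returns a list of dicts, best first, with "conf" (0 to 1); they miss things now and then, are a little off and sometimes report something else, mostly with a low value. They report only what shows in the picture. A call takes as long as a camera call. They do not tell look-alikes from the thing itself.
- spotter.find_in(target, camera): "uv" ([column, row] in pixels, amid what is visible of it).
- spotter.cut_out(target, camera): "region" (420x560 bool, what is visible of it) and "uv" ([column, row] in pixels, amid what is visible of it).
- spotter.landmark_of(target, camera): "uv" ([column, row] in pixels: a listed point, or the origin of a listed thing).
The state is a dict: "clock": time; "joint_pos": joint angles; "qvel": joint speeds; "tau": joint torques, N m; "tcp_pos": TCP position; "orientation": TCP orientation; "wrist_force": force on the tool from outside, world axes, zero at the start; "ft_torque": the same for the moment, N m; "finger_gap": finger opening in m; "grip_force": force on a finger pad.
Only numpy, scipy, OpenCV 4.12 (cv2) and the standard library are available. Lean on these libraries where they do the work, as an engineer would, in place of code of your own. Each camera call takes 0.05 s, during which the arm holds its last target. There are 200 camera calls.

## Working session

There is one attempt and no reset: what is moved stays moved. The work goes in short steps, Python scripts to look and compute and a tool call to move; the robot and the scene stay as the last step left them, time stands still between calls to the robot, and variables do not carry over. Pictures are saved under pics/ and viewed, at most 14 in all, crops included, and the job is handed in when it is done.

Besides the shell and the picture viewer there is one more tool, called as name(argument=value, ...) on one line, values as JSON. jog_arm: Moves the arm, as the interface text tells. Shifts and turns lie within -1 to 1; 1 stands for 0.25 m of shift or 180 degrees of turn. Its arguments: {"type":"object","properties":{"increments":{"type":"array"},"force":{"type":"number"}},"required":["increments"]}

```bash
mkdir -p pics; cat > h.py <<'E'
import numpy as np, cv2
from scipy.spatial.transform import Rotation as R
from workcell import env, cams, ticket, spotter
def cam(n,save=None):
    c=cams.read_camera(n)
    if save: cv2.imwrite('pics/'+save,cv2.cvtColor(c['pixels'],cv2.COLOR_RGB2BGR))
    return c
def rot(c):
    a=np.array(c['attitude'],float)
    return a if a.shape==(3,3) else R.from_quat(a,scalar_first=True).as_matrix()
def at(c,uv,z):
    d=rot(c)@np.array([(uv[0]-c['cx'])/c['fx'],(uv[1]-c['cy'])/c['fy'],1]);p=np.array(c['xyz'])
    return (p+d*(z-p[2])/d[2]).round(4)
def px(c,P):
    q=rot(c).T@(np.array(P)-c['xyz']);return np.array([c['cx']+c['fx']*q[0]/q[2],c['cy']+c['fy']*q[1]/q[2]]).round(1)
E
python3 - <<'E'
from h import *
for n in('top','scene'):
    c=cam(n,n+'0.png');print(n,np.round(c['xyz'],3),rot(c).round(3).tolist(),c['fx'])
    for t,z in(('cap1_c',.018),('weight_c',.022),('pad_top',.004),('pan_left_floor',.086),('pan_right_floor',.086),('tin',0),('lid_hinge',.0605),('tray',0),('bonnet',0),('elbow',0),('yknob',0),('balance',0)):
        print(t,[(np.round(d['uv']).tolist(),round(d['conf'],2),at(c,d['uv'],z)[:2].tolist()) for d in spotter.landmark_of(t,n)])
s=env.get_state();print(s)
E
```

```text
top [ 0.492 -0.012  0.956] [[-0.029, -0.996, 0.087], [-0.999, 0.033, 0.04], [-0.043, -0.086, -0.995]] 420.33582103727684
cap1_c [([262.0, 271.0], 0.48, [0.447, 0.0632])]
weight_c [([321.0, 225.0], 0.71, [0.5445, -0.071]), ([318.0, 221.0], 0.56, [0.5534, -0.0636]), ([452.0, 218.0], 0.36, [0.5499, -0.3569])]
pad_top [([321.0, 222.0], 0.69, [0.5518, -0.0724]), ([168.0, 180.0], 0.43, [0.6613, 0.279]), ([411.0, 166.0], 0.32, [0.6735, -0.2799]), ([318.0, 222.0], 0.24, [0.5525, -0.0659]), ([295.0, 126.0], 0.16, [0.7772, -0.0197])]
pan_left_floor [([246.0, 170.0], 0.86, [0.6628, 0.0868])]
pan_right_floor [([345.0, 164.0], 0.64, [0.6671, -0.1205]), ([359.0, 261.0], 0.58, [0.4641, -0.14])]
tin [([445.0, 253.0], 0.73, [0.4755, -0.3441])]
lid_hinge [([451.0, 221.0], 0.55, [0.5415, -0.3398])]
tray [([147.0, 266.0], 0.89, [0.4651, 0.3288]), ([344.0, 161.0], 0.69, [0.6903, -0.1285])]
bonnet [([411.0, 168.0], 0.55, [0.6701, -0.2802]), ([248.0, 171.0], 0.25, [0.6757, 0.0906])]
elbow [([170.0, 177.0], 0.73, [0.6684, 0.2738])]
yknob [([297.0, 128.0], 0.57, [0.7737, -0.0242])]
balance [([302.0, 171.0], 
[... 1056 characters left out ...]
43])]
{'clock': 1.3, 'joint_pos': array([ 1.10140611e+00,  3.13173984e-01,  4.61297104e-02,  1.30360114e+00,
       -1.23528100e-05,  1.43119332e+00]), 'qvel': array([ 0.00083608,  0.00155876, -0.00065532, -0.00054418,  0.00107264,
       -0.00018765]), 'tau': array([ 1.34211372e-03, -4.80471826e+01,  2.98807383e+01,  5.69091608e-04,
        1.31051302e-04, -7.30567500e-07]), 'tcp_pos': array([0.1862481 , 0.54405803, 0.23135017]), 'orientation': array([2.85156194e-05, 1.64147381e-01, 9.86435822e-01, 7.01351847e-05]), 'wrist_force': array([-0.14978375,  0.41897709,  0.66022464]), 'ft_torque': array([ 0.07675773,  0.08655421, -0.01683661]), 'grip_force': 0.0, 'finger_gap': 0.08546458280995982}
```

View pics/top0.png

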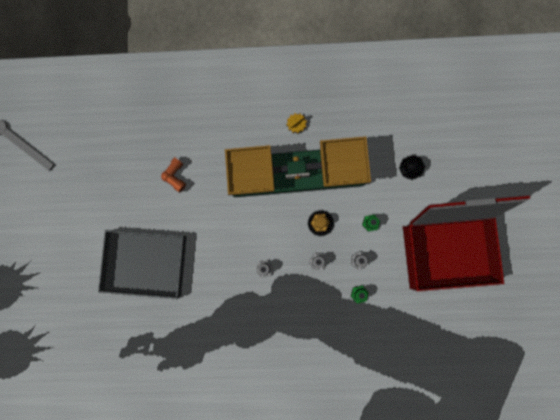

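View pics/scene0.png

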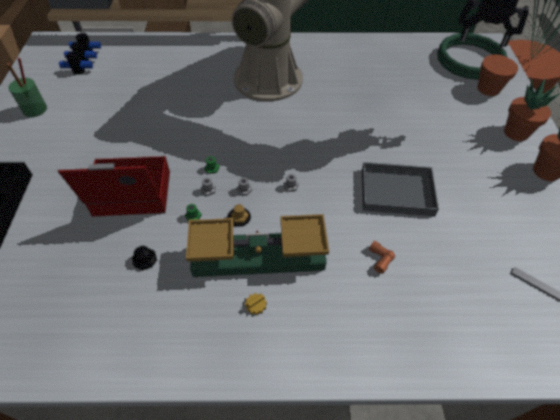

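Three stainless caps in the top view at about (265,268), (318,261) and (360,260). The green look-alikes are at (372,222) and (360,295), and the brass weight is on its pad at (320,222). I'll confirm with one crop.

```bash
python3 - <<'E'
from h import *
im=cv2.imread('pics/top0.png')[200:310,245:395];cv2.imwrite('pics/crop0.png',cv2.resize(im,None,fx=5,fy=5,interpolation=cv2.INTER_CUBIC))
for n in('top','scene'):
    c=cam(n)
    for t in('cap1','weight'):
        for d in spotter.cut_out(t,n):
            m=d['region'];v,u=np.nonzero(m);print(n,t,np.round(d['uv'],1),round(d['conf'],2),m.sum(),u.min(),u.max(),v.min(),v.max(),at(c,d['uv'],.018)[:2], c['pixels'][m].mean(0).round())
    for d in spotter.landmark_of('cap1_c',n): print('lm',n,np.round(d['uv'],1),round(d['conf'],2),at(c,d['uv'],.018)[:2])
E
```

```text
top cap1 [265.5 265.5] 0.64 227 257 272 260 276 [0.4587 0.0558] [88. 88. 89.]
top cap1 [358.8 293.8] 0.6 233 351 368 286 302 [ 0.3916 -0.147 ] [30. 75. 38.]
top cap1 [317.8 261.4] 0.59 208 310 325 254 269 [ 0.4645 -0.0603] [94. 94. 94.]
top cap1 [357.3 260.1] 0.53 234 351 368 252 269 [ 0.4649 -0.147 ] [93. 93. 94.]
top cap1 [368.7 220.8] 0.53 233 362 379 215 231 [ 0.5507 -0.1761] [35. 79. 43.]
top weight [318.7 222.7] 0.55 256 311 329 214 231 [ 0.55   -0.0655] [104.  77.  32.]
top weight [345.6 161.2] 0.43 2225 320 370 137 186 [ 0.6866 -0.131 ] [113.  84.  36.]
lm top [264.5 267.2] 0.73 [0.455  0.0581]
lm top [263.6 272.8] 0.47 [0.4427 0.0604]
scene cap1 [403.9 187.7] 0.75 3660 361 438 161 216 [0.47   0.3474] [63. 65. 68.]
scene cap1 [243.5 185.3] 0.73 213 236 251 178 195 [ 0.4618 -0.0619] [79. 80. 83.]
scene cap1 [206.9 167.3] 0.69 183 204 218 156 173 [ 0.3997 -0.1609] [36. 67. 43.]
scene cap1 [205.4 183.4] 0.66 199 201 215 178 194 [ 0.4553 -0.1597] [80. 81. 84.]
scene cap1 [287.5 184.6] 0.56 183 284 297 174 191 [0.4595 0.0506] [77. 78. 80.]
scene cap1 [189.7 213.9] 0.49 193 185 201 204 219 [ 0.5521 -0.1887] [41. 71. 47.]
scene weight [238.7 212.8] 0.73 194 232 246 204 221 [ 0.549  -0.0701] [91. 73. 43.]
lm scene [292.2 181.6] 0.78 [0.4494 0.0629]
lm scene [143.2 255.7] 0.15 [ 0.6692 -0.2802]
```

View pics/crop0.png

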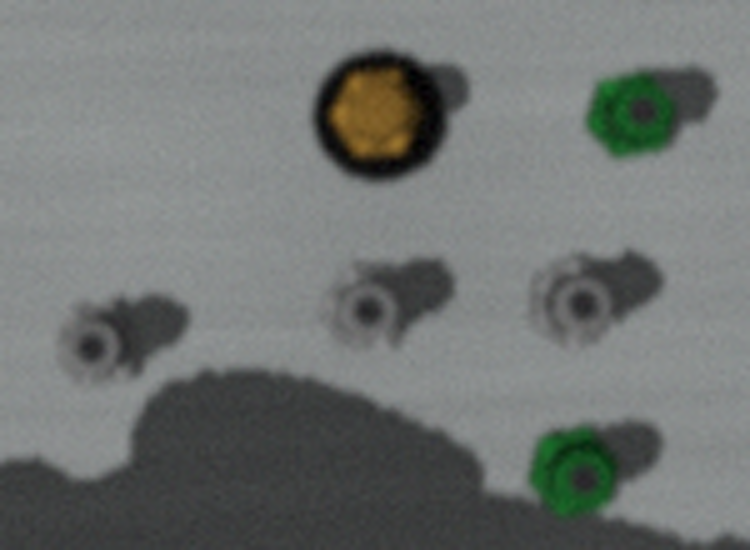

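Confirmed: the three grey caps are A (263,269), B (318,262) and C (361,260). The two green ones are decoys and the brass weight is on its pad. I'll work out the positions from the dark top holes (z = 36 mm).

```bash
python3 - <<'E'
from h import *
c=cam('top')
for n,p,z in(('A',(92,347),.036),('B',(368,310),.036),('C',(583,303),.036),('W',(375,110),.04),('padring',(380,115),.004)):
    print(n,at(c,(244.6+p[0]/5,199.6+p[1]/5),z)[:2])
E
python3 - <<'E'
from h import *
import cv2
im=cv2.imread('pics/scene0.png')
tiles=[cv2.resize(im[y-20:y+20,x-25:x+25],None,fx=8,fy=8,interpolation=cv2.INTER_CUBIC) for x,y in((292,182),(244,186),(208,186),(239,214))]
cv2.imwrite('pics/crop1.png',np.vstack([np.hstack(tiles[:2]),np.hstack(tiles[2:])])[:600])
E
```

```text
A [0.4519 0.0601]
B [ 0.4645 -0.0602]
C [ 0.4649 -0.1528]
W [ 0.551  -0.0663]
padring [ 0.551  -0.0706]
```

jog_arm(increments=[[[0, 0, 0, 0, 0, -0.035, 90], [0, 0, 0, 0, 0, -0.035, 90], [0, 0, 0, 0, 0, -0.035, 90]]], force=60)

```text
clock: 2.05
tcp_pos: [0.1862, 0.5441, 0.2313]
orientation: [0.0, -0.002, 1.0, 0.0]
wrist_force: [0.2, -0.6, 0.2]
finger_gap: 0.0554
grip_force: 0.0
```

View pics/crop1.png

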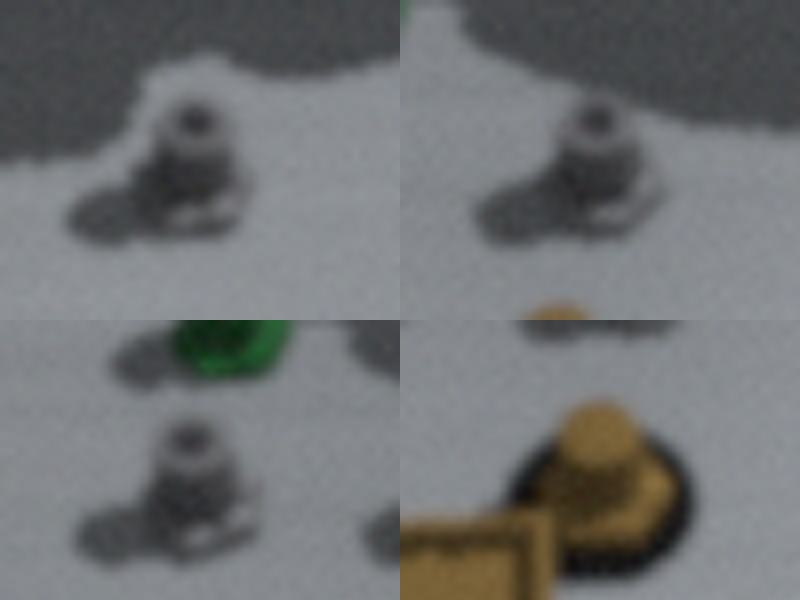

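jog_arm(increments=[[[-0.097, -0.163, 0.01, 0, 0, 0, 90], [-0.097, -0.163, 0.01, 0, 0, 0, 90], [-0.097, -0.163, 0.01, 0, 0, 0, 90], [-0.097, -0.163, 0.01, 0, 0, 0, 90], [-0.097, -0.163, 0.01, 0, 0, 0, 90], [-0.097, -0.163, 0.01, 0, 0, 0, 90], [-0.097, -0.163, 0.01, 0, 0, 0, 90], [-0.097, -0.163, 0.01, 0, 0, 0, 90], [-0.097, -0.163, 0.01, 0, 0, 0, 90], [-0.097, -0.163, 0.01, 0, 0, 0, 90], [-0.097, -0.163, 0.01, 0, 0, 0, 90], [-0.097, -0.163, 0.01, 0, 0, 0, 90], [-0.097, -0.163, 0.01, 0, 0, 0, 90], [-0.097, -0.163, 0.01, 0, 0, 0, 90], [-0.097, -0.163, 0.01, 0, 0, 0, 90], [0, 0, 0, 0, 0, 0, 90]]])

```text
clock: 3.65
tcp_pos: [0.5528, -0.0722, 0.1929]
orientation: [0.001, 0.003, 1.0, -0.001]
wrist_force: [-0.2, 0.9, -0.3]
finger_gap: 0.0553
grip_force: 0.0
```

```bash
python3 - <<'E'
from h import *
c=cam('scene','s1.png')
for n,p,z in(('A',(290.7,176.6),.036),('B',(243.2,180.6),.036),('C',(206.1,180.4),.036),('W',(238.6,208),.04)): print(n,at(c,p,z)[:2])
s=env.get_state();print(s['tcp_pos'],px(c,s['tcp_pos']))
for n in('top','scene'):
  c=cam(n)
  for t,z in(('pan_left',.096),('pan_right',.096),('tin',.03),('tray',.015)):
    for d in spotter.cut_out(t,n)[:1]:
        m=d['region'];q=cv2.minAreaRect(np.argwhere(m)[:,::-1].astype(np.float32));print(n,t,round(d['conf'],2),at(c,q[0],z)[:2],[at(c,u,z)[:2].tolist() for u in cv2.boxPoints(q)])
E
```

```text
A [0.4481 0.0585]
B [ 0.4614 -0.0617]
C [ 0.4607 -0.1552]
W [ 0.551  -0.0688]
[ 0.55100781 -0.06981124  0.19297529] [233.5 164.3]
top pan_left 0.67 [0.6593 0.0798] [[0.7065, 0.1314], [0.7109, 0.0342], [0.6126, 0.0289], [0.608, 0.1251]]
top tin 0.85 [ 0.4928 -0.3931] [[0.396, -0.2685], [0.6453, -0.3538], [0.5903, -0.5187], [0.3452, -0.4312]]
top tray 0.6 [0.4699 0.3345] [[0.4087, 0.4368], [0.5533, 0.4256], [0.5313, 0.2319], [0.3885, 0.2455]]
scene pan_left 0.73 [0.6644 0.0792] [[0.6137, 0.0276], [0.6059, 0.1303], [0.712, 0.1277], [0.7187, 0.0319]]
scene pan_right 0.93 [ 0.6748 -0.122 ] [[0.6243, -0.1801], [0.6191, -0.0767], [0.7222, -0.0674], [0.7266, -0.1641]]
scene tin 0.83 [ 0.4746 -0.3857] [[0.3852, -0.5532], [0.3647, -0.2679], [0.5561, -0.2329], [0.5724, -0.4904]]
scene tray 0.67 [0.472  0.3355] [[0.5419, 0.2221], [0.3757, 0.2516], [0.3961, 0.4585], [0.5592, 0.4115]]
```

jog_arm(increments=[[[0, 0.008, 0.176, 0, 0, 0, 90], [0, 0, 0.176, 0, 0, 0, 90], [0, 0, 0.176, 0, 0, 0, 90], [0, 0, 0.176, 0, 0, 0, 90], [0, 0, 0, 0, 0, 0, 90], [0, 0, 0, 0, 0, 0, 255], [0, 0, 0, 0, 0, 0, 255], [0, 0, 0, 0, 0, 0, 255], [0, 0, 0, 0, 0, 0, 255], [0, 0, 0, 0, 0, 0, 255], [0, 0, 0, 0, 0, 0, 255], [0, 0, -0.15, 0, 0, 0, 255], [0, 0, -0.15, 0, 0, 0, 255], [0, 0, -0.15, 0, 0, 0, 255], [0, 0, -0.15, 0, 0, 0, 255], [0, 0, 0, 0, 0, 0, 255]]])

```text
clock: 5.8
tcp_pos: [0.5538, -0.0661, 0.1749]
orientation: [0.006, -0.0, 1.0, -0.002]
wrist_force: [0.2, 0.1, -1.7]
finger_gap: 0.0239
grip_force: 59.1
```

jog_arm(increments=[[[-0.086, 0.117, 0, 0, 0, 0, 255], [-0.086, 0.117, 0, 0, 0, 0, 255], [-0.086, 0.117, 0, 0, 0, 0, 255], [-0.086, 0.117, 0, 0, 0, 0, 255], [-0.086, 0.117, 0, 0, 0, 0, 255], [0, 0, 0, 0, 0, 0, 255], [0, 0, 0, 0, 0, 0, 255]]])

```text
clock: 6.5
tcp_pos: [0.6574, 0.0818, 0.1672]
orientation: [-0.0, -0.001, 1.0, -0.0]
wrist_force: [0.2, 0.5, -1.8]
finger_gap: 0.0239
grip_force: 59.3
```

```bash
python3 - <<'E'
from h import *
c=cam('scene','s2.png')
s=env.get_state();print(s['tcp_pos'],s['wrist_force'],s['finger_gap'])
u,v=px(c,s['tcp_pos']).astype(int);print(u,v)
cv2.imwrite('pics/crop2.png',cv2.resize(cv2.imread('pics/s2.png')[v-50:v+50,u-60:u+60],None,fx=6,fy=6,interpolation=2))
E
```

```text
[0.65695694 0.0810386  0.16738504] [-0.83884187 -0.81261882 -2.23899048] 0.023584029219425744
306 211
```

View pics/crop2.png

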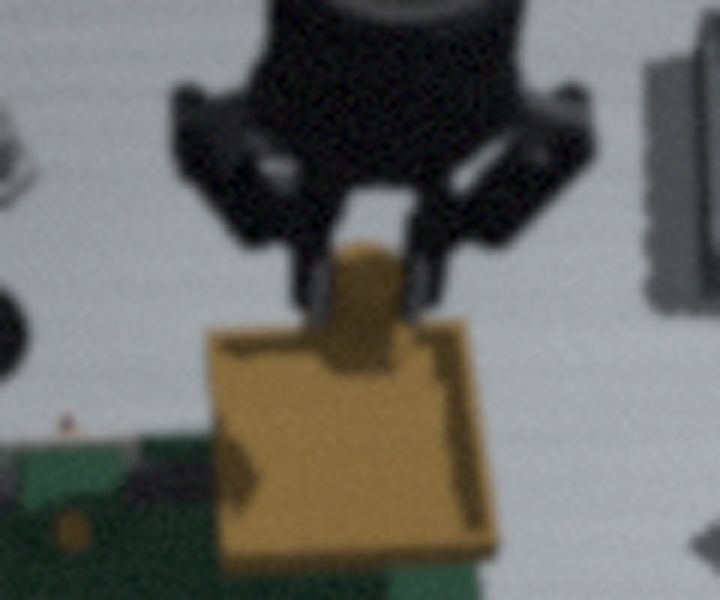

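The crop shows the weight held upright at the pads, over the left pan.

jog_arm(increments=[[[-0.024, 0, 0.1, 0, 0, 0, 255], [0, 0, 0.1, 0, 0, 0, 255], [0, 0, 0.068, 0, 0, 0, 255], [0, 0, 0, 0, 0, 0, 255], [0, 0, 0, 0, 0, 0, 90], [0, 0, 0, 0, 0, 0, 90], [0, 0, 0, 0, 0, 0, 90], [0, 0, 0, 0, 0, 0, 90], [0, 0, -0.1, 0, 0, 0, 90], [0, 0, -0.18, 0, 0, 0, 90], [0, 0, -0.1, 0, 0, 0, 90], [0, 0, 0, 0, 0, 0, 90]]])

```text
clock: 7.75
tcp_pos: [0.6663, 0.0812, 0.2017]
orientation: [0.005, -0.0, 1.0, 0.0]
wrist_force: [0.1, 0.3, 0.4]
finger_gap: 0.0555
grip_force: 0.0
```

```bash
python3 - <<'E'
from h import *
s=env.get_state();print(s['tcp_pos'],s['wrist_force'],s['finger_gap'])
for n in('scene','top'):
  c=cam(n)
  for t,z in(('weight_c',.086),('pan_left_floor',.068),('pan_right_floor',.104)):
    print(n,t,[(np.round(d['uv'],1).tolist(),round(d['conf'],2),at(c,d['uv'],z)[:2].tolist()) for d in spotter.landmark_of(t,n)[:2]])
  print([(at(c,d['uv'],.018)[:2],round(d['conf'],2)) for d in spotter.cut_out('cap1',n) if np.ptp(c['pixels'][d['region']].mean(0))<8])
E
```

```text
[0.66627305 0.08122255 0.20174757] [0.13890196 0.32228041 0.43107015] 0.055543007070999545
scene weight_c [([302.1, 234.2], 0.66, [0.6567, 0.0761]), ([259.6, 258.7], 0.58, [0.7174, -0.0146])]
scene pan_left_floor [([301.0, 242.4], 0.93, [0.6662, 0.0743]), ([209.9, 242.0], 0.35, [0.6647, -0.1242])]
scene pan_right_floor [([209.6, 235.8], 0.9, [0.6723, -0.12])]
[(array([ 0.4647, -0.1507]), 0.56), (array([ 0.4601, -0.0612]), 0.46)]
top weight_c [([249.0, 169.9], 0.56, [0.6617, 0.0803]), ([252.7, 173.0], 0.56, [0.6548, 0.0726])]
top pan_left_floor [([249.6, 170.6], 0.78, [0.6636, 0.0809]), ([320.4, 260.9], 0.62, [0.4668, -0.0632])]
top pan_right_floor [([348.3, 159.4], 0.87, [0.6723, -0.1257])]
[(array([ 0.467 , -0.0641]), 0.66), (array([0.4545, 0.0572]), 0.63), (array([ 0.4627, -0.1459]), 0.57)]
```

jog_arm(increments=[[[0.135, -0.095, 0, 0, 0, 0, 90], [0.135, -0.095, 0, 0, 0, 0, 90], [0.135, -0.095, 0, 0, 0, 0, 90], [0.135, -0.095, 0, 0, 0, 0, 90], [0.135, -0.095, 0, 0, 0, 0, 90], [0.135, -0.095, 0, 0, 0, 0, 90], [0, 0, 0.182, 0, 0, 0, 90], [0, 0, 0.182, 0, 0, 0, 90], [0, 0, 0.182, 0, 0, 0, 90], [0, 0, 0.182, 0, 0, 0, 90], [0, 0, 0, 0, 0, 0, 90], [0, 0, 0, 0, 0, 0, 90]]])

```text
clock: 9.45
tcp_pos: [0.4604, -0.0612, 0.0139]
orientation: [-0.001, -0.0, 1.0, 0.0]
wrist_force: [-0.0, -0.2, -0.2]
finger_gap: 0.0552
grip_force: 0.0
```

```bash
python3 - <<'E'
from h import *
s=env.get_state();print(s['tcp_pos'],s['wrist_force'],s['finger_gap'])
c=cam('scene','s3.png');u,v=px(c,s['tcp_pos']).astype(int)
cv2.imwrite('pics/crop3.png',cv2.resize(cv2.imread('pics/s3.png')[v-50:v+50,u-60:u+60],None,fx=6,fy=6,interpolation=2))
E
```

```text
[ 0.46035513 -0.06118428  0.01388517] [-0.0460096  -0.24026586 -0.16841421] 0.055195679264724795
```

View pics/crop3.png

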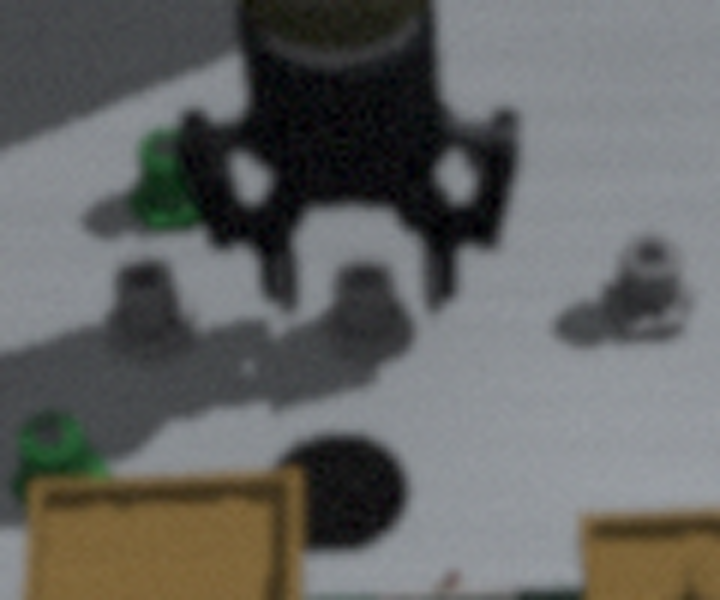

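The cap stands between the open fingers.

jog_arm(increments=[[[-0.008, 0, 0, 0, 0, 0, 255], [0, 0, 0, 0, 0, 0, 255], [0, 0, 0, 0, 0, 0, 255], [0, 0, 0, 0, 0, 0, 255], [0, 0, 0, 0, 0, 0, 255], [0, 0, -0.165, 0, 0, 0, 255], [0, 0, -0.165, 0, 0, 0, 255], [0, 0, -0.165, 0, 0, 0, 255], [0, 0, -0.165, 0, 0, 0, 255], [-0.165, -0.05, 0, 0, 0, 0, 255], [-0.165, -0.05, 0, 0, 0, 0, 255], [-0.165, -0.05, 0, 0, 0, 0, 255], [-0.165, -0.05, 0, 0, 0, 0, 255], [-0.165, -0.05, 0, 0, 0, 0, 255], [0, 0, 0, 0, 0, 0, 255], [0, 0, 0, 0, 0, 0, 255]]])

```text
clock: 11.1
tcp_pos: [0.6695, -0.124, 0.1779]
orientation: [-0.001, -0.0, 1.0, 0.0]
wrist_force: [-0.8, 0.5, -2.6]
finger_gap: 0.0239
grip_force: 60.3
```

jog_arm(increments=[[[0, 0, 0.1, 0, 0, 0, 255], [0, 0, 0.1, 0, 0, 0, 255], [0, 0, 0.036, 0, 0, 0, 255], [0, 0, 0, 0, 0, 0, 255], [0, 0, 0, 0, 0, 0, 90], [0, 0, 0, 0, 0, 0, 90], [0, 0, 0, 0, 0, 0, 90], [0, 0, 0, 0, 0, 0, 90], [0, 0, -0.1, 0, 0, 0, 90], [0, 0, -0.12, 0, 0, 0, 90], [0, 0, -0.1, 0, 0, 0, 90], [0, 0, 0, 0, 0, 0, 90], [0, 0, 0, 0, 0, 0, 90], [0, 0, 0, 0, 0, 0, 90], [0, 0, 0, 0, 0, 0, 90], [0, 0, 0, 0, 0, 0, 90], [0, 0, 0, 0, 0, 0, 90], [0, 0, 0, 0, 0, 0, 90], [0, 0, 0, 0, 0, 0, 90], [0, 0, 0, 0, 0, 0, 90]]])

```text
clock: 13.1
tcp_pos: [0.6693, -0.1239, 0.1998]
orientation: [0.0, -0.0, 1.0, 0.0]
wrist_force: [-0.1, 0.7, 0.5]
finger_gap: 0.055
grip_force: 0.0
```

```bash
cat >> h.py <<'E'
def pans():
    for n in('scene','top'):
        c=cam(n,n+'_p.png')
        for t in('pan_left_floor','pan_right_floor'):
            print(n,t,[(np.round(d['uv'],1).tolist(),round(d['conf'],2)) for d in spotter.landmark_of(t,n)[:1]])
    s=env.get_state();print(s['tcp_pos'],s['clock'],s['finger_gap'])
E
python3 - <<'E'
from h import *
pans();cv2.imwrite('pics/crop4.png',cv2.resize(cv2.imread('pics/scene_p.png')[150:290,170:350],None,fx=4,fy=4,interpolation=2))
c=cam('scene')
for n,p in(('L+',(.665,.08,.104)),('L-',(.665,.08,.068)),('R+',(.67,-.122,.104)),('R-',(.67,-.122,.068))): print(n,px(c,p))
E
```

```text
scene pan_left_floor [([302.5, 237.1], 0.55)]
scene pan_right_floor [([209.9, 243.4], 0.74)]
top pan_left_floor [([246.1, 167.3], 0.62)]
top pan_right_floor []
[ 0.66929217 -0.12390666  0.19983196] 13.4 0.05497148402496057
L+ [304.6 232.8]
L- [303.6 241.9]
R+ [208.7 234.9]
R- [210.7 244.1]
```

View pics/crop4.png

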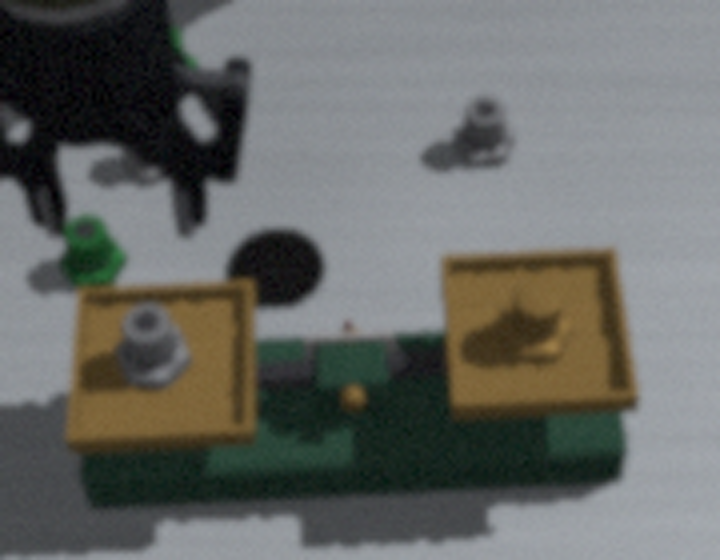

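Beam has tipped right side down, so this cap (B) is heavier than the weight and goes in the tin.

jog_arm(increments=[[[0, 0, 0.157, 0, 0, 0, 90], [0, 0, 0.157, 0, 0, 0, 90], [0, 0, 0.157, 0, 0, 0, 90], [0, 0, 0, 0, 0, 0, 90], [0, 0, 0, 0, 0, 0, 255], [0, 0, 0, 0, 0, 0, 255], [0, 0, 0, 0, 0, 0, 255], [0, 0, 0, 0, 0, 0, 255], [0, 0, 0, 0, 0, 0, 255], [0, 0, -0.16, 0, 0, 0, 255], [0, 0, -0.16, 0, 0, 0, 255], [0, 0, -0.16, 0, 0, 0, 255], [0.18, 0, 0, 0, 0, 0, 255], [0.18, 0, 0, 0, 0, 0, 255], [0.18, 0, 0, 0, 0, 0, 255], [0.18, 0, 0, 0, 0, 0, 255], [0.18, 0, 0, 0, 0, 0, 255], [0, 0, 0, 0, 0, 0, 255]]])

```text
clock: 15.25
tcp_pos: [0.4376, -0.122, 0.2015]
orientation: [-0.003, 0.001, 1.0, 0.001]
wrist_force: [0.5, -0.4, -1.2]
finger_gap: 0.0237
grip_force: 59.2
```

jog_arm(increments=[[[0, -0.186, 0, 0, 0, 0, 255], [0, -0.186, 0, 0, 0, 0, 255], [0, -0.186, 0, 0, 0, 0, 255], [0, -0.186, 0, 0, 0, 0, 255], [0, 0, 0, 0, 0, 0, 255], [0, 0, 0, 0, 0, 0, 255]]])

```text
clock: 15.85
tcp_pos: [0.4442, -0.311, 0.2019]
orientation: [-0.0, 0.001, 1.0, 0.0]
wrist_force: [-0.6, 0.9, -2.1]
finger_gap: 0.024
grip_force: 59.6
```

```bash
python3 - <<'E'
from h import *
s=env.get_state();print(s['tcp_pos'],s['wrist_force'],s['finger_gap'],s['grip_force'])
c=cam('top','t5.png');
cv2.imwrite('pics/crop5.png',cv2.resize(cv2.imread('pics/t5.png')[130:310,300:540],None,fx=3,fy=3,interpolation=2))
E
```

```text
[ 0.44418704 -0.31096403  0.20187309] [-0.63952965  0.94695514 -2.05046475] 0.023959914400406315 59.586381912231445
```

View pics/crop5.png

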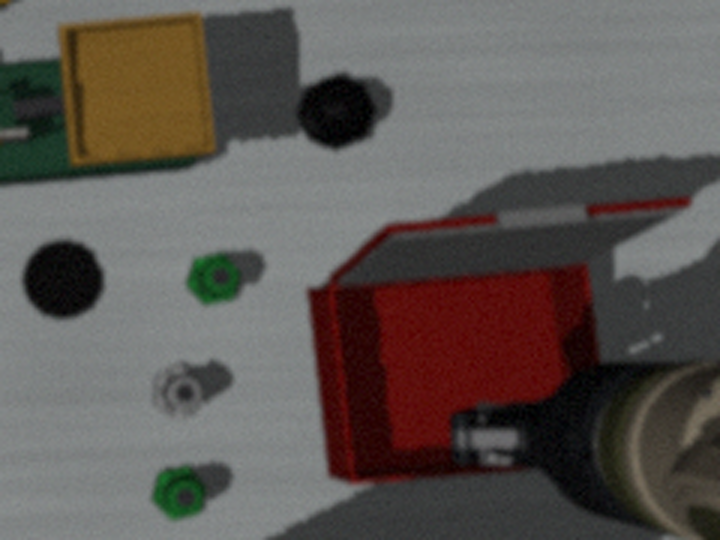

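```bash
python3 - <<'E'
from h import *
c=cam('top')
for p in((310,288),(330,476),(585,265)): print(at(c,(300+p[0]/3,130+p[1]/3),.06)[:2])
print('lidtop',[at(c,(300+p[0]/3,130+p[1]/3),.198)[:2] for p in((390,225),(690,200))])
print(px(c,(.445,-.311,.2)),px(c,(.445,-.311,.26)))
E
```

```text
[ 0.5348 -0.2406]
[ 0.404  -0.2471]
[ 0.5448 -0.4309]
lidtop [array([ 0.5642, -0.2545]), array([ 0.5731, -0.4298])]
[467.2 271.5] [482.3 273.4]
```

jog_arm(increments=[[[0, 0, 0.183, 0, 0, 0, 255], [0, 0, 0.183, 0, 0, 0, 255], [0, 0, 0.183, 0, 0, 0, 255], [0, 0, 0.18, 0, 0, 0, 255], [0, 0, 0, 0, 0, 0, 255], [0, 0, 0, 0, 0, 0, 255], [0, 0, 0, 0, 0, 0, 100], [0, 0, 0, 0, 0, 0, 100], [0, 0, 0, 0, 0, 0, 90], [0, 0, 0, 0, 0, 0, 90], [0, 0, -0.1, 0, 0, 0, 90], [0, 0, -0.18, 0, 0, 0, 90], [0, 0, -0.18, 0, 0, 0, 90], [0, 0, -0.18, 0, 0, 0, 90], [0, 0, -0.08, 0, 0, 0, 90], [0, 0, 0, 0, 0, 0, 90]]])

```text
clock: 17.55
tcp_pos: [0.446, -0.3116, 0.2042]
orientation: [0.003, 0.0, 1.0, -0.003]
wrist_force: [0.6, -0.4, 0.0]
finger_gap: 0.0552
grip_force: 0.0
```

```bash
cat >> h.py <<'E'
def caps():
    for n,z in(('scene',.018),('top',.018)):
        c=cam(n,n+'_c.png')
        for d in spotter.cut_out('cap1',n):
            m=c['pixels'][d['region']].mean(0)
            if m[1]-m[0]<15: print(n,np.round(d['uv'],1),at(c,d['uv'],z)[:2],round(d['conf'],2),d['region'].sum(),m.round())
    s=env.get_state();print(s['tcp_pos'],s['clock'],s['finger_gap'],s['wrist_force'])
E
python3 -c "
from h import *
caps()"
```

```text
scene [289.  183.7] [0.4565 0.0545] 0.77 177 [76. 77. 80.]
scene [205.2 186.6] [ 0.466  -0.1592] 0.72 165 [76. 77. 80.]
scene [302.6 234.2] [0.6116 0.0828] 0.42 278 [93. 75. 43.]
top [435.2 267.9] [ 0.4432 -0.3149] 0.82 235 [73. 72. 71.]
top [466.1 208.1] [ 0.5718 -0.3899] 0.69 1875 [58. 49. 49.]
top [357.8 262.5] [ 0.4596 -0.1479] 0.63 243 [90. 91. 91.]
top [264.2 268. ] [0.4532 0.0588] 0.49 221 [84. 85. 85.]
top [242.2 173.9] [0.6664 0.1032] 0.47 1820 [101.  76.  33.]
top [248.4 172.8] [0.6684 0.089 ] 0.3 277 [98. 72. 29.]
[ 0.44355091 -0.30929716  0.19826308] 17.75 0.05521713396055498 [ 0.44183817  0.28343993 -0.95710306]
```

B rests in the tin. Next cap C at (0.463, -0.154).

jog_arm(increments=[[[-0.019, 0.156, 0, 0, 0, 0, 90], [-0.019, 0.156, 0, 0, 0, 0, 90], [-0.019, 0.156, 0, 0, 0, 0, 90], [-0.019, 0.156, 0, 0, 0, 0, 90], [0, 0, 0, 0, 0, 0, 90], [0, 0, 0.186, 0, 0, 0, 90], [0, 0, 0.186, 0, 0, 0, 90], [0, 0, 0.186, 0, 0, 0, 90], [0, 0, 0.186, 0, 0, 0, 90], [0, 0, 0, 0, 0, 0, 90], [0, 0, 0, 0, 0, 0, 255], [0, 0, 0, 0, 0, 0, 255], [0, 0, 0, 0, 0, 0, 255], [0, 0, 0, 0, 0, 0, 255], [0, 0, 0, 0, 0, 0, 255], [0, 0, 0, 0, 0, 0, 255]]])

```text
clock: 19.35
tcp_pos: [0.4651, -0.155, 0.0159]
orientation: [0.002, -0.0, 1.0, -0.001]
wrist_force: [-1.2, 0.1, 7.7]
finger_gap: 0.024
grip_force: 59.6
```

jog_arm(increments=[[[0, 0, -0.165, 0, 0, 0, 255], [0, 0, -0.165, 0, 0, 0, 255], [0, 0, -0.165, 0, 0, 0, 255], [0, 0, -0.165, 0, 0, 0, 255], [-0.164, 0.025, 0, 0, 0, 0, 255], [-0.164, 0.025, 0, 0, 0, 0, 255], [-0.164, 0.025, 0, 0, 0, 0, 255], [-0.164, 0.025, 0, 0, 0, 0, 255], [-0.164, 0.025, 0, 0, 0, 0, 255], [0, 0, 0, 0, 0, 0, 255], [0, 0, 0, 0, 0, 0, 255]]])

```text
clock: 20.45
tcp_pos: [0.6684, -0.1222, 0.1779]
orientation: [-0.001, -0.001, 1.0, 0.0]
wrist_force: [-0.4, -0.6, -0.9]
finger_gap: 0.0237
grip_force: 59.2
```

```bash
python3 - <<'E'
from h import *
s=env.get_state();print(s['tcp_pos'],s['wrist_force'],s['finger_gap'])
c=cam('scene','s6.png');u,v=px(c,s['tcp_pos']).astype(int)
cv2.imwrite('pics/crop6.png',cv2.resize(cv2.imread('pics/s6.png')[v-50:v+50,u-60:u+60],None,fx=6,fy=6,interpolation=2))
E
```

```text
[ 0.66835217 -0.12218133  0.17786359] [-0.43252042 -0.57530774 -0.92694199] 0.023748251495529938
```

View pics/crop6.png

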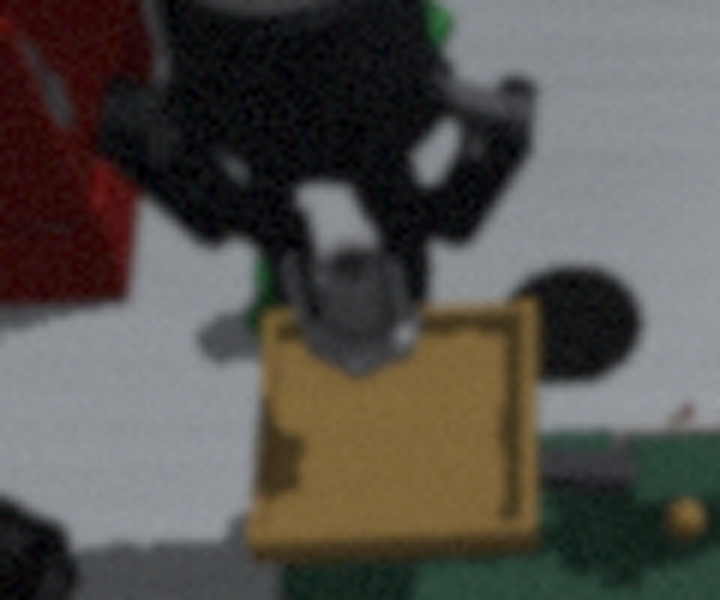

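Cap C is held upright above the right pan.

jog_arm(increments=[[[0, 0, 0.1, 0, 0, 0, 255], [0, 0, 0.1, 0, 0, 0, 255], [0, 0, 0.028, 0, 0, 0, 255], [0, 0, 0, 0, 0, 0, 255], [0, 0, 0, 0, 0, 0, 90], [0, 0, 0, 0, 0, 0, 90], [0, 0, 0, 0, 0, 0, 90], [0, 0, 0, 0, 0, 0, 90], [0, 0, -0.1, 0, 0, 0, 90], [0, 0, -0.12, 0, 0, 0, 90], [0, 0, -0.1, 0, 0, 0, 90], [0, 0, 0, 0, 0, 0, 90], [0, 0, 0, 0, 0, 0, 90], [0, 0, 0, 0, 0, 0, 90], [0, 0, 0, 0, 0, 0, 90], [0, 0, 0, 0, 0, 0, 90], [0, 0, 0, 0, 0, 0, 90], [0, 0, 0, 0, 0, 0, 90], [0, 0, 0, 0, 0, 0, 90], [0, 0, 0, 0, 0, 0, 90]]])

```text
clock: 22.5
tcp_pos: [0.6683, -0.1227, 0.2018]
orientation: [0.0, -0.0, 1.0, 0.0]
wrist_force: [0.1, 0.3, 0.2]
finger_gap: 0.0552
grip_force: 0.0
```

```bash
cp pics/scene_p.png pics/scene_pB.png; python3 - <<'E'
from h import *
pans();caps()
a=cv2.imread('pics/scene_pB.png')[150:290,170:350];b=cv2.imread('pics/scene_p.png')[150:290,170:350]
cv2.imwrite('pics/crop7.png',cv2.resize(b,None,fx=4,fy=4,interpolation=2))
E
```

```text
scene pan_left_floor [([299.2, 243.8], 0.95)]
scene pan_right_floor [([209.1, 237.0], 0.8)]
top pan_left_floor [([246.1, 170.3], 0.68)]
top pan_right_floor []
[ 0.6683041  -0.1226686   0.20183717] 22.8 0.05496097415152018
scene [203.3 230.2] [ 0.5999 -0.1512] 0.78 281 [81. 81. 83.]
scene [286.5 186.6] [0.4661 0.0479] 0.65 198 [81. 82. 85.]
top [265.8 266.6] [0.4562 0.0552] 0.72 187 [80. 80. 81.]
top [491.6 204.9] [ 0.577  -0.4453] 0.21 890 [45. 41. 41.]
[ 0.6682992  -0.12265199  0.20180308] 23.0 0.054975359208593956 [ 0.78010358  0.03955133 -0.45465789]
```

View pics/crop7.png

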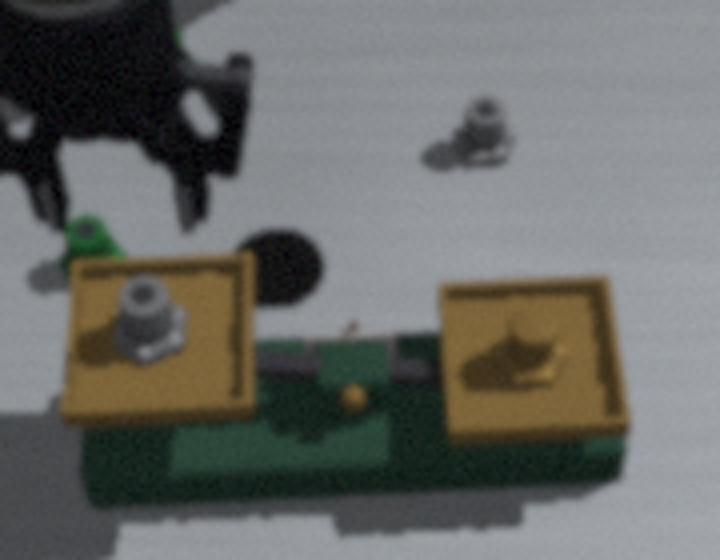

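jog_arm(increments=[[[0, 0, 0, 0, 0, 0, 90], [0, 0, 0, 0, 0, 0, 90], [0, 0, 0, 0, 0, 0, 90], [0, 0, 0, 0, 0, 0, 90], [0, 0, 0, 0, 0, 0, 90], [0, 0, 0, 0, 0, 0, 90], [0, 0, 0, 0, 0, 0, 90], [0, 0, 0, 0, 0, 0, 90], [0, 0, 0, 0, 0, 0, 90], [0, 0, 0, 0, 0, 0, 90], [0, 0, 0, 0, 0, 0, 90], [0, 0, 0, 0, 0, 0, 90], [0, 0, 0, 0, 0, 0, 90], [0, 0, 0, 0, 0, 0, 90], [0, 0, 0, 0, 0, 0, 90]]])

```text
clock: 24.5
tcp_pos: [0.6683, -0.1227, 0.2018]
orientation: [0.0, -0.0, 1.0, 0.0]
wrist_force: [1.0, -0.9, -0.4]
finger_gap: 0.0554
grip_force: 0.0
```

```bash
python3 - <<'E'
from h import *
a=cv2.cvtColor(cam('scene')['pixels'],cv2.COLOR_RGB2GRAY);b=cv2.imread('pics/scene_p.png',0)
for n,(u0,u1,v0,v1) in(('R',(186,234,212,258)),('L',(280,330,218,262))):
    print(n,cv2.phaseCorrelate(np.float32(b[v0:v1,u0:u1]),np.float32(a[v0:v1,u0:u1])))
E
```

```text
R ((0.12283304167303655, 0.014371323844613926), 0.9858314962022834)
L ((-0.012967965050293628, 0.5786774738670744), 0.9960060467190213)
```

Steady: the right pan stays up, so cap C is lighter and goes in the tray.

jog_arm(increments=[[[0, 0, 0.162, 0, 0, 0, 90], [0, 0, 0.162, 0, 0, 0, 90], [0, 0, 0, 0, 0, 0, 90], [0, 0, 0, 0, 0, 0, 255], [0, 0, 0, 0, 0, 0, 255], [0, 0, 0, 0, 0, 0, 255], [0, 0, 0, 0, 0, 0, 255], [0, 0, 0, 0, 0, 0, 255], [0, 0, -0.162, 0, 0, 0, 255], [0, 0, -0.162, 0, 0, 0, 255]]])

```text
clock: 25.55
tcp_pos: [0.6668, -0.1222, 0.201]
orientation: [-0.002, -0.0, 1.0, 0.001]
wrist_force: [1.0, 0.4, -1.7]
finger_gap: 0.0239
grip_force: 59.1
```

jog_arm(increments=[[[0.083, 0.169, 0, 0, 0, 0, 255], [0.083, 0.169, 0, 0, 0, 0, 255], [0.083, 0.169, 0, 0, 0, 0, 255], [0.083, 0.169, 0, 0, 0, 0, 255], [0.083, 0.169, 0, 0, 0, 0, 255], [0.083, 0.169, 0, 0, 0, 0, 255], [0.083, 0.169, 0, 0, 0, 0, 255], [0.083, 0.169, 0, 0, 0, 0, 255], [0.083, 0.169, 0, 0, 0, 0, 255], [0.083, 0.169, 0, 0, 0, 0, 255], [0, 0, 0, 0, 0, 0, 255], [0, 0, 0, 0, 0, 0, 255]]])

```text
clock: 26.75
tcp_pos: [0.4599, 0.3008, 0.202]
orientation: [0.0, -0.002, 1.0, -0.0]
wrist_force: [-0.4, -0.6, -1.0]
finger_gap: 0.0234
grip_force: 59.3
```

jog_arm(increments=[[[0, 0, 0.181, 0, 0, 0, 255], [0, 0, 0.181, 0, 0, 0, 255], [0, 0, 0.181, 0, 0, 0, 255], [0, 0, 0.181, 0, 0, 0, 255], [0, 0, 0, 0, 0, 0, 255], [0, 0, 0, 0, 0, 0, 255], [0, 0, 0, 0, 0, 0, 90], [0, 0, 0, 0, 0, 0, 90], [0, 0, 0, 0, 0, 0, 90], [0, 0, 0, 0, 0, 0, 90], [0, 0, -0.1, 0, 0, 0, 90], [0, 0, -0.18, 0, 0, 0, 90], [0, 0, -0.18, 0, 0, 0, 90], [0, 0, -0.18, 0, 0, 0, 90], [0, 0, -0.08, 0, 0, 0, 90], [0, 0, 0, 0, 0, 0, 90]]])

```text
clock: 28.35
tcp_pos: [0.4628, 0.301, 0.2054]
orientation: [0.004, -0.0, 1.0, 0.002]
wrist_force: [0.7, 0.5, 0.2]
finger_gap: 0.0555
grip_force: 0.0
```

```bash
python3 -c "
from h import *
caps()"
```

```text
scene [230.8 238.8] [ 0.6241 -0.085 ] 0.61 3608 [96. 78. 47.]
scene [288.2 186.9] [0.4671 0.0522] 0.45 196 [81. 82. 84.]
top [433.  267.9] [ 0.4433 -0.3102] 0.83 235 [41. 40. 40.]
top [263.5 269.3] [0.4504 0.0605] 0.55 199 [88. 89. 89.]
top [157.1 270.2] [0.4549 0.2996] 0.51 238 [75. 75. 76.]
[0.45979686 0.29945775 0.19931473] 28.55 0.05530616770897226 [ 0.05229797 -0.26283378 -0.94529922]
```

C sits in the tray. Next cap A at (0.450, 0.0595).

jog_arm(increments=[[[0.007, -0.16, 0, 0, 0, 0, 90], [0.007, -0.16, 0, 0, 0, 0, 90], [0.007, -0.16, 0, 0, 0, 0, 90], [0.007, -0.16, 0, 0, 0, 0, 90], [0.007, -0.16, 0, 0, 0, 0, 90], [0.007, -0.16, 0, 0, 0, 0, 90], [0, 0, 0, 0, 0, 0, 90], [0, 0, 0.185, 0, 0, 0, 90], [0, 0, 0.185, 0, 0, 0, 90], [0, 0, 0.185, 0, 0, 0, 90], [0, 0, 0.185, 0, 0, 0, 90], [0, 0, 0, 0, 0, 0, 90], [0, 0, 0, 0, 0, 0, 255], [0, 0, 0, 0, 0, 0, 255], [0, 0, 0, 0, 0, 0, 255], [0, 0, 0, 0, 0, 0, 255], [0, 0, 0, 0, 0, 0, 255], [0, 0, 0, 0, 0, 0, 255]]])

```text
clock: 30.35
tcp_pos: [0.4522, 0.0599, 0.0179]
orientation: [0.002, -0.0, 1.0, 0.0]
wrist_force: [-1.2, 0.9, 7.6]
finger_gap: 0.0238
grip_force: 59.3
```

jog_arm(increments=[[[0, 0, -0.165, 0, 0, 0, 255], [0, 0, -0.165, 0, 0, 0, 255], [0, 0, -0.165, 0, 0, 0, 255], [0, 0, -0.165, 0, 0, 0, 255], [-0.124, -0.105, 0, 0, 0, 0, 255], [-0.124, -0.105, 0, 0, 0, 0, 255], [-0.124, -0.105, 0, 0, 0, 0, 255], [-0.124, -0.105, 0, 0, 0, 0, 255], [-0.124, -0.105, 0, 0, 0, 0, 255], [-0.124, -0.105, 0, 0, 0, 0, 255], [-0.124, -0.105, 0, 0, 0, 0, 255], [0, 0, 0, 0, 0, 0, 255], [0, 0, 0, 0, 0, 0, 255]]])

```text
clock: 31.65
tcp_pos: [0.6673, -0.1247, 0.1801]
orientation: [-0.001, 0.001, 1.0, 0.0]
wrist_force: [-1.2, 0.6, -2.1]
finger_gap: 0.024
grip_force: 59.6
```

Lower to 0.122, release, rise and wait.

jog_arm(increments=[[[0, 0, 0.1, 0, 0, 0, 255], [0, 0, 0.1, 0, 0, 0, 255], [0, 0, 0.032, 0, 0, 0, 255], [0, 0, 0, 0, 0, 0, 255], [0, 0, 0, 0, 0, 0, 90], [0, 0, 0, 0, 0, 0, 90], [0, 0, 0, 0, 0, 0, 90], [0, 0, 0, 0, 0, 0, 90], [0, 0, -0.1, 0, 0, 0, 90], [0, 0, -0.12, 0, 0, 0, 90], [0, 0, -0.1, 0, 0, 0, 90], [0, 0, 0, 0, 0, 0, 90], [0, 0, 0, 0, 0, 0, 90], [0, 0, 0, 0, 0, 0, 90], [0, 0, 0, 0, 0, 0, 90], [0, 0, 0, 0, 0, 0, 90], [0, 0, 0, 0, 0, 0, 90], [0, 0, 0, 0, 0, 0, 90], [0, 0, 0, 0, 0, 0, 90], [0, 0, 0, 0, 0, 0, 90]]])

```text
clock: 33.65
tcp_pos: [0.6673, -0.1239, 0.2028]
orientation: [0.0, -0.0, 1.0, 0.0]
wrist_force: [-0.4, -0.4, 0.4]
finger_gap: 0.055
grip_force: 0.0
```

```bash
python3 - <<'E'
from h import *
pans();caps()
b=cv2.imread('pics/scene_p.png')[150:290,170:350]
cv2.imwrite('pics/crop8.png',cv2.resize(b,None,fx=4,fy=4,interpolation=2))
E
```

```text
scene pan_left_floor [([301.2, 236.7], 0.87)]
scene pan_right_floor [([209.5, 245.9], 0.82)]
top pan_left_floor [([245.3, 168.6], 0.56)]
top pan_right_floor []
[ 0.66729763 -0.12390752  0.20283308] 33.95 0.05524489877799577
scene [119.9 186.3] [ 0.4649 -0.376 ] 0.73 4747 [50. 16. 16.]
scene [207.3 239.6] [ 0.6262 -0.1394] 0.64 294 [83. 82. 82.]
scene [382.7 181.4] [0.4489 0.2965] 0.45 208 [71. 72. 75.]
top [159.8 271.5] [0.4519 0.2935] 0.56 248 [72. 72. 72.]
[ 0.66728208 -0.12390486  0.20278767] 34.15 0.05538578619121262 [ 0.29246067  0.45703612 -0.88299461]
```

View pics/crop8.png

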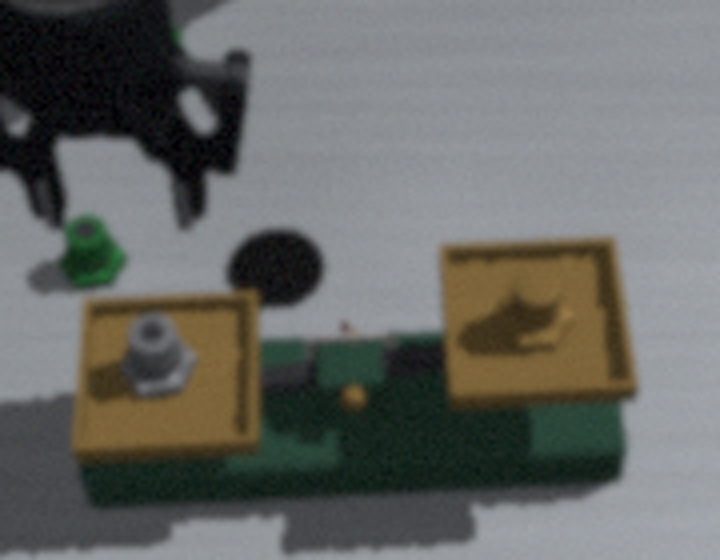

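Beam clearly right side down, so cap A is heavier and goes in the tin.

jog_arm(increments=[[[0, 0, 0.158, 0, 0, 0, 90], [0, 0, 0.158, 0, 0, 0, 90], [0, 0, 0.158, 0, 0, 0, 90], [0, 0, 0, 0, 0, 0, 90], [0, 0, 0, 0, 0, 0, 255], [0, 0, 0, 0, 0, 0, 255], [0, 0, 0, 0, 0, 0, 255], [0, 0, 0, 0, 0, 0, 255], [0, 0, 0, 0, 0, 0, 255], [0, 0, -0.16, 0, 0, 0, 255], [0, 0, -0.16, 0, 0, 0, 255], [0, 0, -0.16, 0, 0, 0, 255], [0.17, 0, 0, 0, 0, 0, 255], [0.17, 0, 0, 0, 0, 0, 255], [0.17, 0, 0, 0, 0, 0, 255], [0.17, 0, 0, 0, 0, 0, 255], [0.17, 0, 0, 0, 0, 0, 255], [0, 0, 0, 0, 0, 0, 255]]])

```text
clock: 35.95
tcp_pos: [0.4486, -0.1223, 0.204]
orientation: [-0.003, 0.001, 1.0, 0.001]
wrist_force: [1.2, -0.5, -2.5]
finger_gap: 0.0232
grip_force: 59.3
```

jog_arm(increments=[[[0, -0.165, 0, 0, 0, 0, 255], [0, -0.165, 0, 0, 0, 0, 255], [0, -0.165, 0, 0, 0, 0, 255], [0, -0.165, 0, 0, 0, 0, 255], [0, -0.165, 0, 0, 0, 0, 255], [0, -0.165, 0, 0, 0, 0, 255], [0, 0, 0, 0, 0, 0, 255], [0, 0, 0, 0, 0, 0, 255]]])

```text
clock: 36.75
tcp_pos: [0.4547, -0.3724, 0.204]
orientation: [-0.0, 0.001, 1.0, 0.0]
wrist_force: [0.2, 0.7, -1.8]
finger_gap: 0.0235
grip_force: 59.6
```

jog_arm(increments=[[[0, 0, 0.182, 0, 0, 0, 255], [0, 0, 0.182, 0, 0, 0, 255], [0, 0, 0.182, 0, 0, 0, 255], [0, 0, 0.182, 0, 0, 0, 255], [0, 0, 0, 0, 0, 0, 255], [0, 0, 0, 0, 0, 0, 255], [0, 0, 0, 0, 0, 0, 90], [0, 0, 0, 0, 0, 0, 90], [0, 0, 0, 0, 0, 0, 90], [0, 0, 0, 0, 0, 0, 90], [0, 0, -0.1, 0, 0, 0, 90], [0, 0, -0.18, 0, 0, 0, 90], [0, 0, -0.18, 0, 0, 0, 90], [0, 0, -0.18, 0, 0, 0, 90], [0, 0, -0.08, 0, 0, 0, 90], [0, 0, 0, 0, 0, 0, 90]]])

```text
clock: 38.35
tcp_pos: [0.4564, -0.3732, 0.2071]
orientation: [0.003, 0.0, 1.0, -0.003]
wrist_force: [0.1, 0.3, 0.6]
finger_gap: 0.0552
grip_force: 0.0
```

jog_arm(increments=[[[0, 0.18, 0, 0, 0, 0, 90], [0, 0.18, 0, 0, 0, 0, 90], [0, 0.18, 0, 0, 0, 0, 90], [0, 0.18, 0, 0, 0, 0, 90], [0, 0.18, 0, 0, 0, 0, 90], [0, 0, 0, 0, 0, 0, 90], [0, 0, 0, 0, 0, 0, 90]]])

```text
clock: 39.05
tcp_pos: [0.4544, -0.1454, 0.2017]
orientation: [-0.0, -0.001, 1.0, 0.0]
wrist_force: [-0.1, -0.1, -0.2]
finger_gap: 0.0556
grip_force: 0.0
```

```bash
python3 - <<'E'
from h import *
caps()
c=cam('top')
for t,z in(('weight_c',.086),('pan_left_floor',.068)): print(t,[(np.round(d['uv'],1),round(d['conf'],2),at(c,d['uv'],z)[:2]) for d in spotter.landmark_of(t,'top')[:2]])
b=cv2.imread('pics/top_c.png')[110:320,90:520]
cv2.imwrite('pics/crop9.png',cv2.resize(b,(796,389),interpolation=2))
E
```

```text
scene [381.5 181.7] [0.4499 0.2932] 0.79 225 [70. 71. 73.]
top [157.8 271.5] [0.452  0.2981] 0.53 246 [70. 71. 71.]
[ 0.4548176  -0.14762311  0.20192283] 39.25 0.0552316951592906 [ 0.110349   -0.50369496  1.40318287]
weight_c [(array([247.9, 169.4]), 0.75, array([0.6629, 0.0826])), (array([254.5, 172.3]), 0.7, array([0.6562, 0.0688]))]
pan_left_floor [(array([249. , 171.1]), 0.76, array([0.6626, 0.0823]))]
```

View pics/crop9.png

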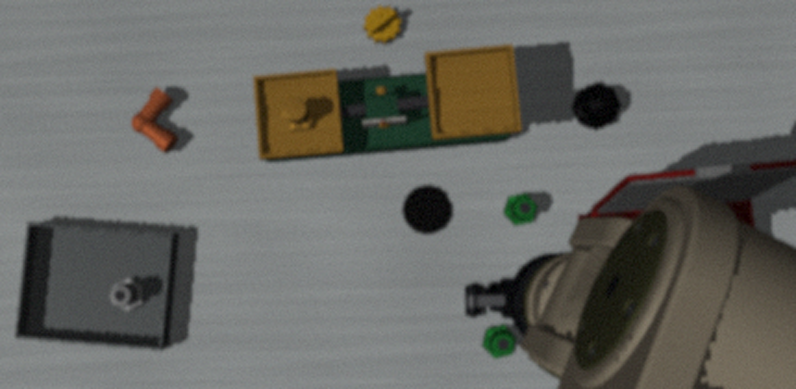

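Pans and tray are as expected: C is in the tray at crop (125,293), the weight is on the left pan and no other caps are about. Now fetch the weight.

jog_arm(increments=[[[-0.12, 0.131, 0, 0, 0, 0, 90], [-0.12, 0.131, 0, 0, 0, 0, 90], [-0.12, 0.131, 0, 0, 0, 0, 90], [-0.12, 0.131, 0, 0, 0, 0, 90], [-0.12, 0.131, 0, 0, 0, 0, 90], [-0.12, 0.131, 0, 0, 0, 0, 90], [-0.12, 0.131, 0, 0, 0, 0, 90], [0, 0, 0, 0, 0, 0, 90], [0, 0, 0.156, 0, 0, 0, 90], [0, 0, 0.156, 0, 0, 0, 90], [0, 0, 0.156, 0, 0, 0, 90], [0, 0, 0, 0, 0, 0, 90], [0, 0, 0, 0, 0, 0, 255], [0, 0, 0, 0, 0, 0, 255], [0, 0, 0, 0, 0, 0, 255], [0, 0, 0, 0, 0, 0, 255], [0, 0, 0, 0, 0, 0, 255], [0, 0, -0.16, 0, 0, 0, 255], [0, 0, -0.16, 0, 0, 0, 255], [0, 0, 0, 0, 0, 0, 255]]])

```text
clock: 41.4
tcp_pos: [0.6684, 0.0831, 0.1729]
orientation: [0.006, -0.0, 1.0, 0.0]
wrist_force: [0.7, -0.1, 0.1]
finger_gap: 0.0235
grip_force: 59.1
```

```bash
python3 - <<'E'
from h import *
s=env.get_state();print(s['tcp_pos'],s['wrist_force'],s['finger_gap'])
c=cam('top')
for d in spotter.cut_out('cap1','top'):
    print(np.round(d['uv'],1),at(c,d['uv'],.018)[:2],round(d['conf'],2),d['region'].sum(),c['pixels'][d['region']].mean(0).round())
m=(c['pixels'].max(2)<25).astype(np.uint8);n,l,st,ce=cv2.connectedComponentsWithStats(m)
for i in range(1,n):
    if st[i,4]>100 and 250<ce[i][0]<400: print('dark',st[i],ce[i],at(c,ce[i],.004)[:2])
E
```

```text
[0.66843817 0.0831416  0.17288346] [ 0.7425087  -0.13140032  0.09503554] 0.02346005485870991
[432.1 267.8] [ 0.4436 -0.3083] 0.68 220 [49. 49. 49.]
[360.6 295.8] [ 0.3872 -0.1507] 0.62 244 [42. 94. 52.]
[460.3 262.2] [ 0.454  -0.3695] 0.49 274 [48. 45. 45.]
dark [235 131  40  31 503] [252.84493042 149.48707753] [0.7251 0.079 ]
dark [309 212  24  22 400] [320.58 222.61] [ 0.551  -0.0705]
```

jog_arm(increments=[[[0.09, -0.12, 0, 0, 0, 0, 255], [0.09, -0.12, 0, 0, 0, 0, 255], [0.09, -0.12, 0, 0, 0, 0, 255], [0.09, -0.12, 0, 0, 0, 0, 255], [0.09, -0.12, 0, 0, 0, 0, 255], [0, 0, 0, 0, 0, 0, 255], [0, 0, 0, 0, 0, 0, 255]]])

```text
clock: 42.2
tcp_pos: [0.5512, -0.0675, 0.1643]
orientation: [-0.001, 0.001, 1.0, 0.001]
wrist_force: [-0.3, 0.0, -0.8]
finger_gap: 0.0237
grip_force: 59.4
```

jog_arm(increments=[[[-0.004, -0.006, 0.142, 0, 0, 0, 255], [0, 0, 0.142, 0, 0, 0, 255], [0, 0, 0.142, 0, 0, 0, 255], [0, 0, 0.142, 0, 0, 0, 255], [0, 0, 0, 0, 0, 0, 255], [0, 0, 0, 0, 0, 0, 255], [0, 0, 0, 0, 0, 0, 90], [0, 0, 0, 0, 0, 0, 90], [0, 0, 0, 0, 0, 0, 90], [0, 0, 0, 0, 0, 0, 90], [0, 0, -0.1, 0, 0, 0, 90], [0, 0, -0.18, 0, 0, 0, 90], [0, 0, -0.18, 0, 0, 0, 90], [0, 0, -0.18, 0, 0, 0, 90], [0, 0, -0.18, 0, 0, 0, 90], [0, 0, -0.1, 0, 0, 0, 90], [0, 0, 0, 0, 0, 0, 255], [0, 0, 0, 0, 0, 0, 255]]])

```text
clock: 44.0
tcp_pos: [0.5535, -0.0688, 0.2539]
orientation: [0.001, 0.0, 1.0, -0.0]
wrist_force: [-0.0, -0.1, -0.2]
finger_gap: 0.0269
grip_force: 0.0
```

```bash
python3 - <<'E'
from h import *
s=env.get_state();print(s['tcp_pos'],s['wrist_force'],s['finger_gap'])
for n in('top','scene'):
  c=cam(n)
  for t,z in(('weight_c',.022),('pad_top',.004)): print(n,t,[(np.round(d['uv'],1),round(d['conf'],2),at(c,d['uv'],z)[:2]) for d in spotter.landmark_of(t,n)[:2]])
E
```

```text
[ 0.55352398 -0.06880728  0.25387395] [-0.03273011 -0.09268254 -0.17360207] 0.026908298200227235
top weight_c []
top pad_top []
scene weight_c [(array([237.4, 208.4]), 0.79, array([ 0.5386, -0.0735])), (array([237.1, 217.3]), 0.59, array([ 0.5654, -0.0729]))]
scene pad_top [(array([235.6, 217.6]), 0.68, array([ 0.5533, -0.0784]))]
```

jog_arm(increments=[[[-0.058, -0.181, 0, 0, 0, 0, 255], [-0.058, -0.181, 0, 0, 0, 0, 255], [-0.058, -0.181, 0, 0, 0, 0, 255], [-0.058, -0.181, 0, 0, 0, 0, 255], [-0.058, -0.181, 0, 0, 0, 0, 255], [-0.058, -0.181, 0, 0, 0, 0, 255], [0, 0, 0, 0, 0, 0, 255], [0, 0, 0, 0, 0, 0, 255]]])

```text
clock: 45.1
tcp_pos: [0.6398, -0.3413, 0.2503]
orientation: [-0.002, 0.001, 1.0, 0.001]
wrist_force: [-0.5, 0.3, -0.6]
finger_gap: -0.0002
grip_force: 0.0
```

```bash
python3 - <<'E'
from h import *
s=env.get_state();print(s['tcp_pos'],s['wrist_force'],s['finger_gap'])
c=cam('top','t10.png')
for t,z in(('weight_c',.022),): print(t,[(np.round(d['uv'],1),round(d['conf'],2),at(c,d['uv'],z)[:2]) for d in spotter.landmark_of(t,'top')[:2]])
m=c['pixels'].astype(int);b=((m[...,0]>60)&(m[...,0]-m[...,2]>35)&(m[...,1]-m[...,2]>20)).astype(np.uint8);n,l,st,ce=cv2.connectedComponentsWithStats(b)
for i in range(1,n):
    if st[i,4]>60: print('brass',st[i],ce[i],at(c,ce[i],.02)[:2])
cv2.imwrite('pics/crop10.png',cv2.resize(cv2.imread('pics/t10.png')[130:310,300:540],None,fx=3,fy=3,interpolation=2))
E
```

```text
[ 0.63982591 -0.34131752  0.25032344] [-0.53942353  0.33686808 -0.58690958] -0.00016373834095011948
weight_c [(array([317.4, 224.6]), 0.52, array([ 0.5456, -0.0622]))]
brass [286 113  21  20 302] [296.1192053  122.56622517] [ 0.7796 -0.0228]
brass [ 320  136   51   50 2193] [345.34838121 160.46602827] [ 0.6879 -0.1302]
brass [ 225  146   49   49 1999] [250.23661831 170.30565283] [0.6735 0.0845]
brass [162 158  20  33 233] [171.65665236 175.21030043] [0.6689 0.2644]
brass [311 215  17  18 229] [319.44978166 223.89519651] [ 0.5472 -0.0669]
```

View pics/crop10.png

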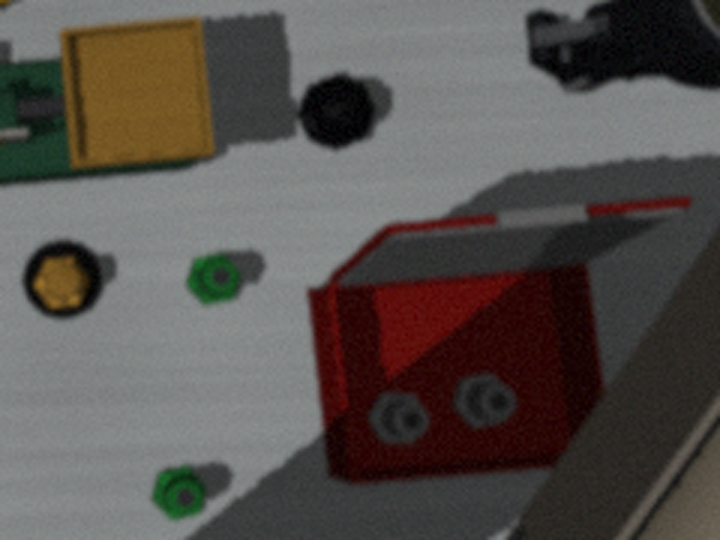

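Weight is centred on its pad at crop (62,282). Both caps stand in the tin, and the fingers are behind the lid. Now lower and push.

jog_arm(increments=[[[0, 0, 0.127, 0, 0, 0, 255], [0, 0, 0.127, 0, 0, 0, 255], [0, 0, 0.127, 0, 0, 0, 255], [0.06, 0, 0, 0, 0, 0, 255], [0.06, 0, 0, 0, 0, 0, 255], [0.06, 0, 0, 0, 0, 0, 255], [0.06, 0, 0, 0, 0, 0, 255], [0.06, 0, 0, 0, 0, 0, 255]]])

```text
clock: 46.0
tcp_pos: [0.5663, -0.3388, 0.1612]
orientation: [0.003, -0.001, 1.0, -0.001]
wrist_force: [1.1, -1.5, 9.2]
finger_gap: 0.0005
grip_force: 1.9
```

```bash
python3 - <<'E'
from h import *
c=cam('scene','s11.png');s=env.get_state();print(s['tcp_pos'],s['wrist_force'],s['ft_torque'])
print(px(c,s['tcp_pos']))
cv2.imwrite('pics/crop11.png',cv2.resize(cv2.imread('pics/s11.png')[90:290,20:260],None,fx=3,fy=3,interpolation=2))
E
```

```text
[ 0.56405931 -0.33884801  0.16141441] [-1.69660132 -0.00925292  3.16436197] [ 0.00343594  0.15081904 -0.00086474]
[108.5 178.9]
```

View pics/crop11.png

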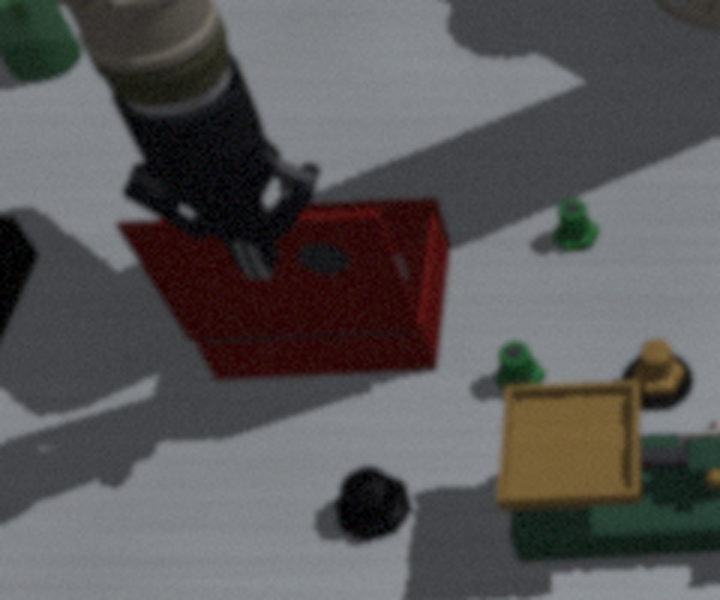

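The fingertip sits against the lid's outer face with only light force. Keep pushing it over.

jog_arm(increments=[[[0.045, 0, 0, 0, 0, 0, 255], [0.045, 0, 0, 0, 0, 0, 255], [0.045, 0, 0, 0, 0, 0, 255], [0.045, 0, 0, 0, 0, 0, 255], [0.056, 0, 0.021, 0, 0, 0, 255], [0.056, 0, 0.021, 0, 0, 0, 255], [0.056, 0, 0.021, 0, 0, 0, 255], [0.034, 0, 0.04, 0, 0, 0, 255], [0.034, 0, 0.04, 0, 0, 0, 255], [0, 0, 0, 0, 0, 0, 255], [0, 0, 0, 0, 0, 0, 255]]])

```text
clock: 47.15
tcp_pos: [0.4605, -0.3397, 0.122]
orientation: [-0.001, 0.0, 1.0, 0.001]
wrist_force: [0.0, -0.0, -0.1]
finger_gap: 0.0002
grip_force: 0.0
```

jog_arm(increments=[[[0.026, 0, 0.064, 0, 0, 0, 255], [0.026, 0, 0.064, 0, 0, 0, 255], [0, 0, 0, 0, 0, 0, 255], [0, 0, 0, 0, 0, 0, 255]]])

```text
clock: 47.55
tcp_pos: [0.4485, -0.3401, 0.0906]
orientation: [-0.0, -0.0, 1.0, 0.0]
wrist_force: [-0.3, -0.3, 0.0]
finger_gap: 0.0003
grip_force: 0.0
```

```bash
python3 - <<'E'
from h import *
s=env.get_state();print(s['tcp_pos'],s['wrist_force'])
for n in('scene','top'):
  c=cam(n,n+'12.png');m=c['pixels'].astype(int);r=((m[...,0]>30)&(m[...,0]>2*m[...,1])).astype(np.uint8)
  k,l,st,ce=cv2.connectedComponentsWithStats(r)
  print(n,[st[i].tolist() for i in range(1,k) if st[i,4]>50])
  for th in(0,.3,.6,.9,1.2): print(th,[px(c,(.545-.14*np.cos(th),y,.064+.14*np.sin(th))).tolist() for y in(-.251,-.431)])
E
```

```text
[ 0.44853112 -0.34006866  0.09061528] [-0.29298096 -0.32729794  0.01999412]
scene [[83, 148, 86, 68, 4469]]
0 [[169.1, 156.6], [98.1, 156.6]]
0.3 [[165.5, 146.7], [92.0, 146.7]]
0.6 [[161.2, 140.8], [84.7, 140.8]]
0.9 [[156.4, 139.9], [76.7, 139.8]]
1.2 [[151.7, 144.6], [68.7, 144.6]]
top [[404, 217, 99, 75, 4701]]
0 [[412.4, 288.3], [501.1, 286.1]]
0.3 [[418.0, 287.0], [511.1, 284.7]]
0.6 [[423.2, 279.1], [520.6, 276.5]]
0.9 [[427.4, 264.4], [528.4, 261.7]]
1.2 [[429.8, 244.3], [533.2, 241.3]]
```

jog_arm(increments=[[[0, 0, 0.04, 0, 0, 0, 255], [0, 0, 0.04, 0, 0, 0, 255], [0, 0, 0.032, 0, 0, 0, 255], [0, 0, 0, 0, 0, 0, 255], [0, 0, 0, 0, 0, 0, 255], [0, 0, 0, 0, 0, 0, 255]]])

```text
clock: 48.25
tcp_pos: [0.4487, -0.3406, 0.0662]
orientation: [0.001, -0.0, 1.0, -0.001]
wrist_force: [-7.4, 7.2, 31.2]
finger_gap: 0.0
grip_force: 15.6
```

The lid stops the press at z 0.066, its closed height, with 31 N. Now retreat and check.

jog_arm(increments=[[[0, 0, -0.1, 0, 0, 0, 255], [0, 0, -0.18, 0, 0, 0, 255], [0, 0, -0.18, 0, 0, 0, 255], [0, 0.18, -0.08, 0, 0, 0, 255], [0, 0.19, 0, 0, 0, 0, 255], [0, 0.19, 0, 0, 0, 0, 255], [0, 0.19, 0, 0, 0, 0, 255], [0, 0.19, 0, 0, 0, 0, 255], [0, 0.19, 0, 0, 0, 0, 255], [0, 0, 0, 0, 0, 0, 255], [0, 0, 0, 0, 0, 0, 255], [0, 0, 0, 0, 0, 0, 255]]])

```text
clock: 49.45
tcp_pos: [0.4485, -0.0583, 0.1969]
orientation: [-0.0, 0.0, 1.0, -0.0]
wrist_force: [-0.4, 0.2, -0.3]
finger_gap: 0.0002
grip_force: 0.0
```

```bash
python3 - <<'E'
from h import *
s=env.get_state();print(s['tcp_pos'],s['wrist_force'])
for n in('scene','top'):
  c=cam(n,n+'13.png');m=c['pixels'].astype(int);r=((m[...,0]>30)&(m[...,0]>2*m[...,1])).astype(np.uint8)
  k,l,st,ce=cv2.connectedComponentsWithStats(r)
  i=1+st[1:,4].argmax();print(n,st[i]);h=cv2.convexHull(np.argwhere(l==i)[:,::-1].astype(np.int32));print(cv2.approxPolyDP(h,4,True)[:,0].tolist())
  for x in(.405,.545): print([px(c,(x,y,.066)).tolist() for y in(-.251,-.431)])
  for t,z in(('weight_c',.022),('pad_top',.004)): print(n,t,[(np.round(d['uv'],1),round(d['conf'],2),at(c,d['uv'],z)[:2]) for d in spotter.landmark_of(t,n)[:1]])
caps()
E
```

```text
[ 0.44846713 -0.05832964  0.19692319] [-0.3931361   0.2057866  -0.30894861]
scene [  84  155   85   61 4138]
[[164, 156], [168, 175], [163, 211], [92, 215], [84, 196], [95, 158]]
[[168.9, 156.0], [97.8, 156.0]]
[[160.3, 199.4], [83.3, 199.4]]
scene weight_c [(array([238.4, 208.6]), 0.55, array([ 0.5392, -0.071 ]))]
scene pad_top [(array([237.4, 218. ]), 0.48, array([ 0.5545, -0.0739]))]
top [ 405  217  100   72 4968]
[[504, 282], [451, 288], [407, 257], [410, 226], [496, 218]]
[[412.7, 288.4], [501.5, 286.1]]
[[408.8, 220.8], [496.4, 218.0]]
top weight_c [(array([315.3, 226.2]), 0.72, array([ 0.5422, -0.0574]))]
top pad_top [(array([319.3, 222.1]), 0.56, array([ 0.5522, -0.0677]))]
scene [381.8 258.5] [0.6777 0.2591] 0.6 473 [106.  72.  58.]
scene [382.6 183.3] [0.4553 0.2952] 0.59 217 [68. 69. 72.]
top [156.5 270.1] [0.4552 0.301 ] 0.54 242 [73. 74. 74.]
[ 0.44829309 -0.05803514  0.19727964] 49.95 5.9029730586353554e-05 [0.37649853 0.04420658 0.00218112]
```

```bash
python3 -c "
from h import *
print(ticket.hand_in())"
```

```text
the job is handed in; nothing more can be done
None
```

I handed the job in at about 50 s: the two caps heavier than the brass weight are in the red tin, the one lighter cap is in the grey tray, the weight is back on its pad, and the lid is shut. No verdict was returned.

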